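Feed a plywood blank under the shear guard with a push stick

TASK

Take the push stick by its handle and, with its tip behind the plywood blank on the shear's infeed bed, feed the blank under the guard until it is fully home against the hidden back stop; press it firmly but gently there for about a second, without touching the blank or the shear with the gripper. Then draw the stick back out of the shear and lay it down flat, clear of the guard opening, leaving the blank seated and everything else on the table alone.

Things in the scene. Friction and masses are not known exactly. Their poses are not given: they have to be found in the camera images.
- shear: Bench lever shear, fixed. Origin on the table, mid-width, below the guard's front face; x = feed direction, y left of it, z up. Flat bed 130 mm wide, top 12 mm above the table, from x = -210 mm on. Hood behind the guard: x = 0 to 220 mm, 130 mm wide, 148 mm tall, blade raised. Hood and guard hide the back stop.
- mouth (a point): Middle of the low opening's sill: on the bed top, at the guard's front face, 12 mm above the shear's origin, same axes. The opening is 24 mm high above the bed. Two guide rails, 75 mm apart and 14 mm high above the bed, run from x = -20 mm on into the hood; in front of that they flare out to 104 mm apart at x = -60 mm.
- shoe (a point): On the bed under the hood, 110 mm beyond the guard face. Here (88 to 133 mm beyond it) a lightly sprung shoe rides up 1.5 mm onto the passing blank: a small rise of force, then a steady drag of about 1 to 5 N in all.
- stop_zone (a point): On the bed, 164 mm beyond the guard face: middle of the range where the back stop's face stands (140 to 188 mm beyond the guard face, different every time, not measured: find it by feel). Its face is a 60 mm wide rubber buffer that gives 1 mm per 6 N. Firm seating is 9 to 12 N above the drag, kept a second; under 5 N does not seat, over 17 N on the buffer marks the blank.
- blank: The workpiece: flat plywood blank 100 mm long (its x, the feed direction at the start, roughly), 70 mm wide (y), 12 mm thick, about 50 to 100 g, lying flat on the infeed bed outside the guard. Origin in the middle of its underside.
- blank_nose (a point): Middle of the blank's leading end face, 50 mm ahead of the blank's origin and 6 mm above its underside.
- stick: Push stick, bare light wood, 130 g, flat on the table: blade 40 mm wide, 12 mm thick, from 40 mm behind the origin to a forked tip 190 mm ahead of it (two prongs 10 mm long). Upright handle block on it over the origin: 60 mm long, 20 mm wide (across the stick), from 12 to 62 mm above the underside. Origin on the underside below the handle's middle; x along the stick to the tip, z up.
- stick_tip (a point): Middle of the line joining the ends of the two prongs of the push stick, 190 mm ahead of its origin, 6 mm above its underside.
- jar_a: Bystander: white 52 mm glaze jar, 70 mm tall. Origin in the middle of its underside.
- jar_b: Bystander: white 52 mm glaze jar with a green band, 70 mm tall. Origin in the middle of its underside.
- bowl: Bystander: unglazed terracotta bowl, 110 mm wide, 55 mm tall. Origin in the middle of its underside.
- offcut: Bystander: small plywood offcut, 60 x 90 x 12 mm, lying on the table (not the blank). Origin in the middle of its underside.
- brush: Bystander: brush lying on the table. Origin about its middle.
- pot: Bystander: empty steel pot, 72 mm wide, 100 mm tall. Origin in the middle of its underside.
- rule: Bystander: flat wooden rule, 30 x 200 x 5 mm, no handle (not the push stick). Origin in the middle of its underside.
- weight: Bystander: dark steel weight, 50 x 70 x 30 mm. Origin in the middle of its underside.
Things that resemble listed ones, but are neither listed nor needed, are in the scene too. Leave any red look-alike of the stick alone. What is shaped like the blank but orange or purple is not meant.

How it is judged:
On the way, in this order (a step that is already met when the one before it is completed fails the run):
1. the stick feeds the blank under the guard (nose at least 20 mm inside) (x of blank_nose in the frame of shear above 0.02 m and contact force between stick and blank above 0.2 N), for 0.05 s.
2. the stick keeps the blank pressed against the back stop's buffer with more than 5 N for half a second (contact force between blank and stop above 5 N and contact force between stick and blank above 5 N), for 0.5 s.
At the end, for the whole second after the job is handed in: The blank's nose is within 4 mm of the buffer's face and square to the shear within 0.05 rad, at rest; the push stick lies flat (within 0.1 rad, underside less than 18 mm above the table, so on the table or the bed) and still, with its tip at least 20 mm outside the guard face (horizontal distance between blank_nose and buffer_face below 0.004 m and angle between the x axis of blank and the x axis of shear, either way round below 0.05 rad and x of stick_tip in the frame of shear below -0.02 m and angle between stick's own z axis and vertical below 0.1 rad and height (world z) of stick below 0.018 m and linear speed of stick below 0.02 m/s and linear speed of blank below 0.01 m/s); the robot touches nothing.
It fails at once if more than 17 N between blank and back stop (contact force between blank and stop above 17 N).
It fails at once if the gripper touches the blank (contact force between any of the fingers, the arm and blank above 0.5 N).
It fails at once if the gripper or arm touches the shear with more than 3 N (contact force between any of the fingers, the arm and shear above 3 N).
It fails at once if a bystander is moved more than 20 mm (distance of any of jar_a, jar_b, bowl, offcut, brush, pot, rule, weight from where it was at the start of the episode above 0.02 m).
It also fails if it takes over 64 s, if anything falls off the work surface, if the arm or the gripper's body presses on something with over 40 N, if the wrist force passes 120 N, or if a joint passes its speed limit or range.

ROBOT

A 6-joint arm with a two-finger parallel gripper is mounted at the origin on the work surface. World frame = base frame: x ahead of the robot, y to its left, z up, the work surface at z = 0. Lengths are in m, angles in rad, forces in N, time in s.
With the tool pointing down it reaches from about 0.275 to 0.975 m from the base axis. Payload 8.4 kg.
Tool frame: the origin (TCP) lies on the centre line of the jaws, within the pads' length; the fingertips stand 22 mm ahead of it and the grasp point (between the pads) lies 3 mm ahead of it; z points along the fingers, y is the line along which they close (so a half turn about z gives the same grasp; the last joint's range is limited). The gripper opens to 92 mm and grips with 3 to 60 N. Pads are 20 mm wide; open, the fingers measure 128 mm over their backs; the gripper's body (75 mm by 189 mm) begins 69 mm behind the grasp point.
Start: joints at [1.282, 0.353, 1.633, -0, 1.155, -0.002], TCP at [0.177, 0.599, 0.197] pointing down, gripper open.
Joint ranges: [-2.63, 2.63], [-0.92, 2.1], [0.06, 2.66], [-1.3, 4.44], [0, 2.69], [-3.02, 3.02]. Speed limits (rad/s): [2.22, 2.22, 2.79, 3.14, 3.14, 3.14].

INTERFACE

Orientations are given as a unit quaternion [x, y, z, w].
In Python, from rig import ctrl gives the robot as it stands.
- The arm moves only by the shell command python3 -m handwheel 'ROWS' [OPENING] [FORCE]. ROWS is JSON, a list of rows, each a list of 2 entries, a list of its own where there are three numbers: the shift along the tool's x, y, z in mm, then the turn about the tool's z in units of 8 degrees (1.0 is 8 degrees). A call has 1 to 5 rows; each row is the pose to reach, as a shift and turn from the pose commanded when the call began, along the tool's axes at that moment; what a row does not reach only later rows make up. A row lasts 1/8 s, in which the tool goes at most 62.5 mm and 10.7 degrees, less where a joint would pass 70% of its speed; a pose out of reach is approached as far as the arm can. A call with a gripper value outside its range is refused whole. OPENING is the closure, from 0 (fully open) to 1 (shut), set as the call begins (- or left out, the last holds). The fingers move at their own pace and stop on an object; FORCE is the grip in N (left out, the last holds). Time passes only in rows, so rows that repeat a pose let the fingers close. It gives the time, the measured TCP pose, the force, the opening and the grip force at its end, in the units of the state.
- ctrl.observe(): the state, without advancing time (a new reading comes with each control period).
- ctrl.grab_frame(name): name is "side" or "top"; returns the picture (384x512x3 uint8, red, green, blue); there is no depth.
- ctrl.camera_model(name): a dict with "mtx" (3x3 intrinsics, pixels), "pose" (4x4, takes a point from camera to world coordinates). Camera axes: x right, y down, z forward; pixel columns grow to the right and rows downward; lengths in m; the calibration is good to about 2 mm. A picture is of the moment at which its call begins. camera_model takes no time and is no camera call.
- ctrl.sign_off(): hands the job in; it is judged then, once.
The state is a dict: "time_s": time; "q": joint angles; "qd": joint speeds; "joint_efforts": joint torques, N m; "tcp_pos": TCP position; "ee_rot": TCP orientation; "ft_force": force on the tool from outside, world axes, zero at the start; "ft_torque": the same for the moment, N m; "finger_gap": finger opening in m; "grip_force": force on a finger pad.
Only numpy, scipy, OpenCV 4.12 (cv2) and the standard library are available. Lean on these libraries where they do the work, as an engineer would, in place of code of your own. Each camera call takes 0.05 s, during which the arm holds its last target. There are 200 camera calls.

## Working session

There is one attempt and no reset: what is moved stays moved. The work goes in short steps, Python scripts to look and compute and a shell command to move; the robot and the scene stay as the last step left them, time stands still between calls to the robot, and variables do not carry over. Pictures are saved under pics/ and viewed, at most 10 in all, crops included, and the job is handed in when it is done.

```bash
mkdir -p pics; ls; python3 - <<'E'
from rig import ctrl
import cv2,numpy as np
for n in("top","side"):
    cv2.imwrite(f"pics/{n}0.png",ctrl.grab_frame(n)[:,:,::-1]); m=ctrl.camera_model(n); print(n,np.round(m["mtx"],1).tolist(),np.round(m["pose"],3).tolist())
s=ctrl.observe()
print({k:np.round(v,3).tolist() for k,v in s.items()})
E
```

```text
pics
top [[387.6, 0.0, 257.4], [0.0, 387.6, 197.2], [0.0, 0.0, 1.0]] [[0.001, -0.981, 0.193, 0.229], [-1.0, 0.0, 0.006, -0.024], [-0.006, -0.193, -0.981, 1.146], [0.0, 0.0, 0.0, 1.0]]
side [[374.1, 0.0, 257.1], [0.0, 374.1, 196.4], [0.0, 0.0, 1.0]] [[0.684, 0.599, -0.417, 0.965], [0.729, -0.549, 0.408, -0.475], [0.016, -0.583, -0.812, 1.004], [0.0, 0.0, 0.0, 1.0]]
{'time_s': 0.1, 'q': [1.282, 0.354, 1.634, 0.0, 1.155, -0.002], 'qd': [0.0, -0.001, -0.003, -0.001, -0.001, -0.001], 'joint_efforts': [-0.0, -59.491, -33.493, 0.07, 0.018, 0.0], 'tcp_pos': [0.177, 0.599, 0.197], 'ee_rot': [0.143, 0.99, -0.001, -0.0], 'ft_force': [0.065, 0.156, 0.372], 'ft_torque': [-0.0, -0.001, -0.009], 'grip_force': 0.0, 'finger_gap': 0.092}
```

View pics/top0.png

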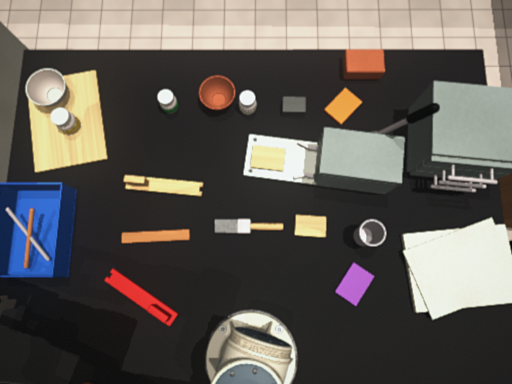

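View pics/side0.png

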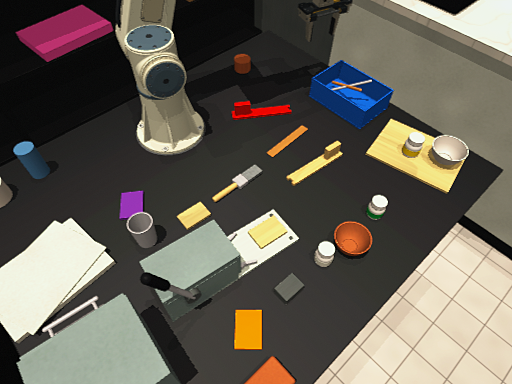

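The top view shows the wooden stick at about (163,186), with its handle at (137,181) and fork at (202,188). The red stick at (141,297) and the handleless rule at (155,236) are look-alikes. The blank lies on the white bed at (268,158). The plywood piece at (310,226) is on the table, so it is the offcut; the orange (344,106) and purple (355,284) ones are decoys. Next I'll confirm this in a crop and measure.

```bash
cat > h.py <<'E'
from rig import ctrl
import cv2,numpy as np
def ray(n,uv):
    m=ctrl.camera_model(n);K=np.array(m["mtx"]);T=np.array(m["pose"])
    d=T[:3,:3]@np.linalg.solve(K,np.array([uv[0],uv[1],1.]));return T[:3,3],d
def onz(n,uv,z):
    o,d=ray(n,uv);return o+d*(z-o[2])/d[2]
def tri(ua,ub):
    a,d=ray("top",ua);b,e=ray("side",ub)
    s=np.linalg.lstsq(np.c_[d,-e],b-a,rcond=None)[0]
    p,q=a+d*s[0],b+e*s[1];return (p+q)/2,np.linalg.norm(p-q)
def wood(img):
    h=cv2.cvtColor(img,cv2.COLOR_RGB2HSV);return cv2.inRange(h,(15,60,90),(32,255,255))
def conts(img,lo,hi,amin=60):
    h=cv2.cvtColor(img,cv2.COLOR_RGB2HSV);c,_=cv2.findContours(cv2.inRange(h,lo,hi),cv2.RETR_EXTERNAL,cv2.CHAIN_APPROX_NONE)
    return [x for x in c if cv2.contourArea(x)>amin]
def proj(n,p):
    m=ctrl.camera_model(n);K=np.array(m["mtx"]);T=np.linalg.inv(np.array(m["pose"]))
    c=K@(T[:3,:3]@np.asarray(p)+T[:3,3]);return c[:2]/c[2]
E
python3 - <<'E'
from h import *
I={n:cv2.imread(f"pics/{n}0.png")[:,:,::-1].copy() for n in("top","side")}
for n in I:
    for c in conts(I[n],(15,60,90),(32,255,255)):
        r=cv2.minAreaRect(c); print(n,np.round(r[0],1),np.round(r[1],1),round(r[2],1),cv2.contourArea(c)); 
    for c in conts(I[n],(0,0,170),(180,50,255),300):
        r=cv2.minAreaRect(c);print(n,'white',np.round(r[0]),np.round(r[1]),cv2.contourArea(c))
a=cv2.resize(I["top"][125:205,110:310],None,fx=4,fy=4,interpolation=cv2.INTER_CUBIC)[:300]
a=cv2.resize(I["top"][130:205,110:310],None,fx=4,fy=4,interpolation=cv2.INTER_CUBIC)
b=cv2.resize(I["side"][135:210,230:430],None,fx=4,fy=4,interpolation=cv2.INTER_CUBIC)
b=cv2.resize(I["side"][135:275,230:350],None,fx=4,fy=4,interpolation=cv2.INTER_CUBIC)
cv2.imwrite("pics/ct.png",a[:,:,::-1]);cv2.imwrite("pics/cs.png",b[:,:,::-1])
E
```

```text
top [237.4 338.9] [17.7  7.7] 29.7 64.0
top [266.5 225.5] [33.  7.] 0.0 196.0
top [310.3 225.6] [32.  21.7] 4.1 645.0
top [162.5 185.1] [80.3 14.8] 5.7 1061.5
top [267.2 157.9] [32.5 22. ] 6.3 654.0
top [343.1 105.1] [23.  30.9] 43.6 631.5
top [ 65.  120.8] [94.6 74.5] 82.6 5528.0
top white [254. 348.] [70. 83.] 1552.0
top white [372. 232.] [25. 26.] 509.5
top white [462. 268.] [ 88. 110.] 8172.5
top white [280. 158.] [70. 42.] 2649.5
top white [363. 155.] [83. 45.] 3401.5
top white [45. 86.] [35. 38.] 1083.0
top white [256.  79.] [158. 511.] 28392.0
side [247.5 329. ] [38. 27.] 90.0 991.5
side [267.1 231.4] [22.7 33.8] 57.0 671.5
side [193.6 214.9] [18.2 30.8] 57.5 467.5
side [  5.5 194.5] [11. 23.] 0.0 89.0
side [224.6 191.4] [ 6.1 28.3] 55.0 145.0
side [314.9 162.7] [15.8 64.6] 57.5 710.5
side [286.9 140.4] [ 6.6 45.3] 52.1 232.5
side [416.2 153.6] [91.7 45.5] 25.9 3263.5
side [169.  120.9] [64.3 65. ] 76.0 2380.5
side [149.4  47. ] [101.4  63.1] 81.2 2317.5
side white [473. 379.] [45. 32.] 846.0
side white [418. 377.] [43. 34.] 941.5
side white [363. 375.] [42. 35.] 1040.0
side white [493. 352.] [46. 30.] 1206.0
side white [440. 350.] [43. 32.] 1274.5
side white [386. 349.] [41. 34.] 1276.5
side white [412. 327.] [25. 31.] 703.0
side white [506. 323.] [33. 28.] 581.0
side white [459. 324.] [41. 30.] 1115.5
side white [ 93. 338.] [ 89. 152.] 8875.5
side white [477. 300.] [39. 28.] 1009.5
side white [492. 279.] [38. 23.] 746.0
side white [444. 277.] [37. 82.] 2740.0
side white [ 43. 276.] [ 71. 130.] 7423.0
side white [139. 223.] [20. 26.] 399.5
side white [220. 252.] [ 63. 150.] 5529.0
side white [167. 140.] [63. 24.] 375.0
side white [450.  27.] [ 55. 121.] 2791.5
```

View pics/ct.png

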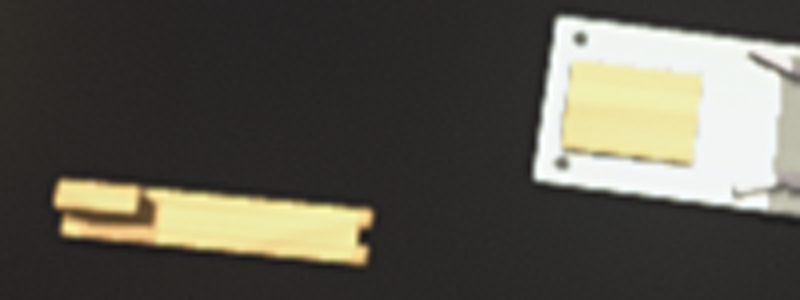

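View pics/cs.png

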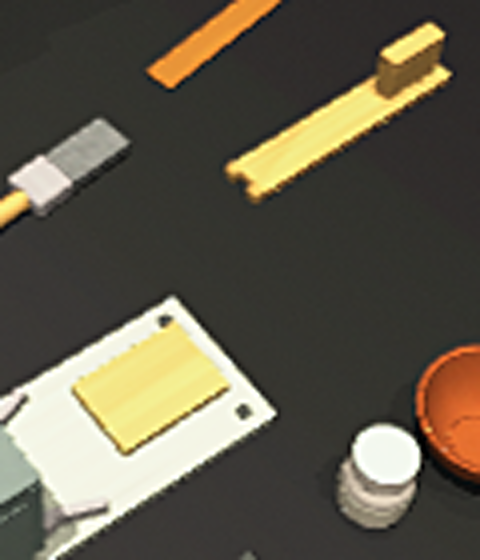

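Both crops confirm it: a bare wood stick with an upright handle and a forked tip, and the blank lying on the white bed between the rails and the bolts. Now triangulating.

```bash
cat > m.py <<'E'
from h import *
T=lambda x,y:((x-1.5)/4+110,(y-1.5)/4+130)
S=lambda x,y:((x-1.5)/4+230,(y-1.5)/4+135)
P={}
for k,a,b in [("hTipL",(142,190),(391,70)),("hTipR",(137,214),(378,57)),("hBackL",(57,180),(443,38)),("hBackR",(54,205),(428,24)),
 ("tipL",(373,210),(255,201)),("tipR",(366,264),(227,170)),("bRearL",(572,62),(228,385)),("bNoseL",(702,73),(126,450)),("bNoseR",(693,163),(72,386)),("bRearR",(563,150),(175,322)),
 ("bedL",(556,15),(276,412)),("bedR",(533,181),(175,296))]:
    p,e=tri(T(*a),S(*b));P[k]=p;print(k,np.round(p*1000,1),"err",round(e*1000,1))
m=lambda *k:sum(P[i] for i in k)/len(k)
hd=lambda d:round(float(np.degrees(np.arctan2(d[1],d[0]))),1)
print("handle mid",m("hTipL","hTipR","hBackL","hBackR"),"head",hd(m("tipL","tipR")-m("hTipL","hTipR","hBackL","hBackR")),"tip",m("tipL","tipR"))
print("blank",m("bRearL","bRearR","bNoseL","bNoseR"),"head",hd(m("bNoseL","bNoseR")-m("bRearL","bRearR")))
print("bed end",m("bedL","bedR"),"normal",hd(P["bedL"]-P["bedR"])-90)
# single-view top estimates
f=lambda a,z:onz("top",T(*a),z)
print("top-only: tip",(f((373,210),.012)+f((366,264),.012))/2,"hand",sum(f(a,.062) for a in[(142,190),(137,214),(57,180),(54,205)])/4)
print("blank corners",[np.round(f(a,.024)[:2]*1000) .tolist() for a in[(572,62),(702,73),(693,163),(563,150)]],"bed",[np.round(f(a,.012)[:2]*1000).tolist() for a in [(556,15),(533,181)]])
# bed long edges & hood top by line fit
I=cv2.imread("pics/top0.png");g=cv2.cvtColor(I,cv2.COLOR_BGR2GRAY).astype(float)
def edge(cols,r0,r1,sgn):
    out=[]
    for c in cols:
        d=sgn*np.diff(g[r0:r1,c]);i=int(d.argmax())
        w=d[max(i-1,0):i+2].clip(0);out.append((c,r0+.5+(w*np.arange(max(i-1,0),max(i-1,0)+len(w))).sum()/w.sum()))
    return np.array(out)
for nm,cols,r0,r1,s,z in[("bed+x",range(256,312),128,146,1,.012),("bed-x",range(252,310),172,190,-1,.012),("hood+x",range(326,378),122,140,1,.148),("hood-x",range(320,396),165,200,-1,.148)]:
    e=edge(cols,r0,r1,s);w=np.array([onz("top",q,z)[:2] for q in e]);k=np.polyfit(w[:,1],w[:,0],1);r=w[:,0]-np.polyval(k,w[:,1])
    ok=abs(r)<.003;k=np.polyfit(w[ok,1],w[ok,0],1);print(nm,"heading",round(-90-np.degrees(np.arctan(k[0])),2),"x at y=0:",k[1].round(4),ok.sum(),"x at bed/hood ends",np.polyval(k,[w[0,1],w[-1,1]]).round(4),w[[0,-1],1].round(3))
E
python3 m.py
```

```text
hTipL [503.3 309.6  52. ] err 0.1
hTipR [485.6 312.5  51.9] err 0.6
hBackL [510.2 371.2  53.5] err 0.8
hBackR [491.4 371.9  55.8] err 0.4
tipL [500.  148.8   5.2] err 1.7
tipR [459.5 154.4   4.1] err 5.0
bRearL [613.3  -1.6  16.1] err 1.7
bNoseL [602.7 -99.8  21.9] err 2.6
bNoseR [533.7 -91.8  18.4] err 4.2
bRearR [544.7   6.5  17. ] err 5.6
bedL [652.8  10.8  11.1] err 1.3
bedR [523.   29.1   7.1] err 4.9
handle mid [0.49764911 0.3413154  0.05331623] head -95.4 tip [0.47974435 0.15156906 0.0046501 ]
blank [ 0.57358822 -0.04668132  0.01835319] head -96.3
bed end [0.58789079 0.01994548 0.0090914 ] normal -98.0
top-only: tip [0.47714176 0.14902927 0.012     ] hand [0.49551008 0.33844652 0.062     ]
blank corners [[610.0, -2.0], [601.0, -101.0], [531.0, -93.0], [541.0, 4.0]] bed [[652.0, 10.0], [520.0, 27.0]]
bed+x heading -97.67 x at y=0: 0.6508 56 x at bed/hood ends [0.6491 0.6264] [-0.013 -0.181]
bed-x heading -97.67 x at y=0: 0.5169 58 x at bed/hood ends [0.5169 0.4938] [-0.001 -0.172]
hood+x heading -97.81 x at y=0: 0.6484 52 x at bed/hood ends [0.6204 0.6016] [-0.204 -0.341]
hood-x heading -97.72 x at y=0: 0.5173 76 x at bed/hood ends [0.4923 0.4656] [-0.184 -0.381]
```

```bash
cat > go.py <<'E'
# usage: go.py x y z heading(tool x, deg): shift in tool axes (mm) and turn units from measured pose
import sys;from h import *
from scipy.spatial.transform import Rotation as R
s=ctrl.observe();r=R.from_quat(s["ee_rot"]);x,y,z,h=map(float,sys.argv[1:])
d=r.inv().apply(np.array([x,y,z])-s["tcp_pos"])*1000;ax=r.apply([1,0,0]);c=np.degrees(np.arctan2(ax[1],ax[0]))
t=(c-h+180)%360-180
print("pos",np.round(s["tcp_pos"],4),"head",c.round(2),"shift",d.round(1),"turn units",round(t/8,3),"F",np.round(s["ft_force"],2),"t",s["time_s"],"gap",s["finger_gap"],"zaxis",r.apply([0,0,1]).round(3))
E
python3 go.py .496 .339 .197 84.5; python3 -m handwheel -h | head
```

```text
pos [0.1767 0.599  0.1966] head 163.57 shift [-3.798e+02 -1.591e+02 -2.000e-01] turn units 9.883 F [0.06 0.16 0.37] t 0.1 gap 0.09176346393937476 zaxis [-0.    -0.001 -1.   ]invalid input: not JSON, or not a number
```

```bash
python3 -m handwheel '[[[-50,-20,0],1.3],[[-100,-40,0],2.6],[[-150,-62,0],3.9],[[-200,-84,0],5.2],[[-250,-105,0],6.5]]' 0 && python3 -m handwheel '[[[-50,-21,0],1.3],[[-100,-42,0],2.6],[[-130,-54,0],3.4],[[-130,-54,0],3.4],[[-130,-54,0],3.4]]'; python3 go.py .496 .339 .040 84.5
```

```text
time_s: 0.72
tcp_pos: [0.3879, 0.4266, 0.1971]
ee_rot: [0.565, 0.825, -0.0, -0.0]
ft_force: [-0.1, -0.2, -0.3]
finger_gap: 0.092
grip_force: 0.0
time_s: 1.35
tcp_pos: [0.3847, 0.2879, 0.1974]
ee_rot: [0.741, 0.672, 0.0, -0.0]
ft_force: [-0.1, 0.3, -0.1]
finger_gap: 0.0919
grip_force: 0.0
pos [0.3847 0.2879 0.1974] head 84.43 shift [ 61.6 105.8 157.4] turn units -0.008 F [-0.09  0.35 -0.15] t 1.35 gap 0.09190657661399405 zaxis [ 0.     0.001 -1.   ]
```

```bash
python3 -m handwheel '[[[30,53,0],0],[[62,106,20],0],[[62,106,60],0],[[62,106,90],0],[[62,106,120],0]]' >/dev/null; python3 -m handwheel '[[[0,0,20],0],[[0,0,37],0],[[0,0,37],0]]' >/dev/null; python3 -m handwheel '[[[0,0,0],0],[[0,0,0],0],[[0,0,0],0],[[0,0,0],0],[[0,0,0],0]]' 1 60; python3 go.py .496 .339 .040 84.5
python3 - <<'E'
from h import *
a=cv2.resize(ctrl.grab_frame("top")[130:220,90:250],None,fx=4,fy=4);b=cv2.resize(ctrl.grab_frame("side")[110:210,260:400],None,fx=4,fy=4)
cv2.imwrite("pics/g.png",np.vstack([a[:300],np.pad(b[:300],((0,0),(0,80),(0,0)))])[:,:,::-1])
E
```

```text
time_s: 2.98
tcp_pos: [0.4961, 0.3386, 0.0404]
ee_rot: [0.741, 0.671, 0.0, 0.0]
ft_force: [-0.2, 0.6, 0.4]
finger_gap: 0.0439
grip_force: 0.0
pos [0.4961 0.3386 0.0404] head 84.36 shift [ 0.4 -0.1  0.4] turn units -0.017 F [-0.24  0.65  0.43] t 2.975 gap 0.04394206694595667 zaxis [ 0.  0. -1.]
```

View pics/g.png

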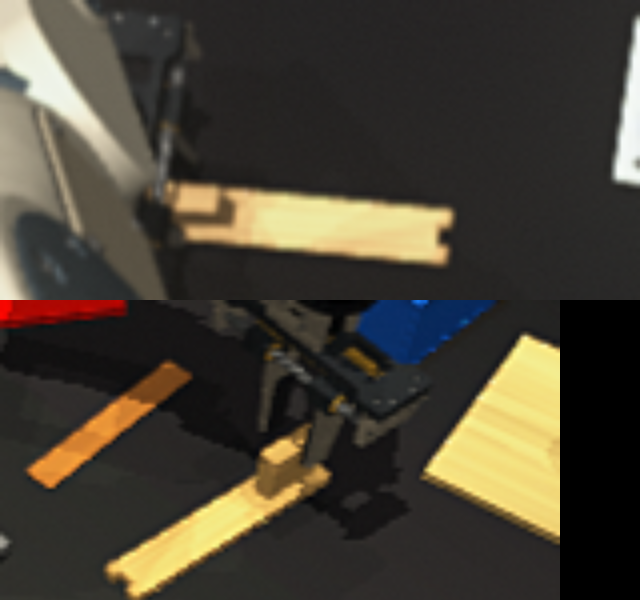

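The fingers are still closing (gap 44 mm) and straddle the handle block, at about (285,465) in the lower half. I'll finish closing.

```bash
python3 -m handwheel '[[[0,0,0],0],[[0,0,0],0],[[0,0,0],0],[[0,0,0],0],[[0,0,0],0]]' 1 60|tail -2;python3 -m handwheel '[[[0,0,0],0],[[0,0,-10],0],[[0,0,-30],0],[[0,0,-50],0],[[0,0,-50],0]]' ;python3 - <<'E'
from h import *
a=ctrl.grab_frame("top");b=ctrl.grab_frame("side");cv2.imwrite("pics/t2.png",a[:,:,::-1]);cv2.imwrite("pics/s2.png",b[:,:,::-1])
a=cv2.resize(a[130:205,110:270],None,fx=4,fy=4);b=cv2.resize(b[110:185,260:420],None,fx=4,fy=4)
cv2.imwrite("pics/g2.png",np.vstack([a,b])[:,:,::-1])
E
```

```text
finger_gap: 0.0187
grip_force: 60.0
time_s: 4.32
tcp_pos: [0.497, 0.3393, 0.0921]
ee_rot: [0.741, 0.672, 0.002, 0.0]
ft_force: [-1.0, -0.3, -1.5]
finger_gap: 0.0184
grip_force: 60.0
```

View pics/g2.png

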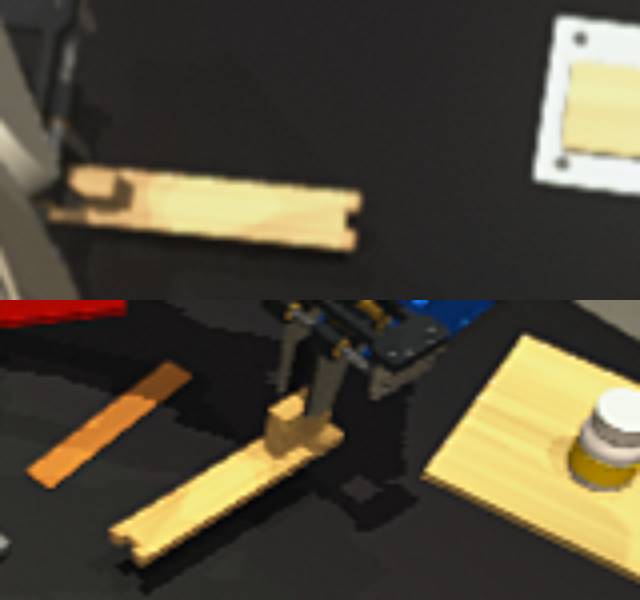

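Stick lifted level in the jaws, with the prong ends at (361,192) and (354,250) in the upper crop. Measuring the tip relative to the TCP.

```bash
python3 - <<'E'
from h import *
T=lambda x,y:((x-1.5)/4+110,(y-1.5)/4+130)
S=lambda x,y:((x-1.5)/4+260,(y-1.5)/4+110)
a,b=(361,192),(354,250)
l,_=tri(T(*a),S(137,253));r,_=tri(T(*b),S(111,229));print("tri",l.round(4),r.round(4))
for z in(.058,.064):
  tip=(onz("top",T(*a),z)+onz("top",T(*b),z))/2;d=tip[:2]-[.497,.3393];print(z,tip.round(4),np.linalg.norm(d).round(4),np.degrees(np.arctan2(d[1],d[0])).round(2))
E
python3 go.py .497 .339 .092 84.5
```

```text
tri [0.4974 0.147  0.0685] [0.4587 0.1546 0.0576]
0.058 [0.4789 0.151  0.058 ] 0.1892 -95.5
0.064 [0.4775 0.15   0.064 ] 0.1903 -95.89
pos [0.4958 0.3385 0.0902] head 84.37 shift [ 0.6  1.1 -1.8] turn units -0.016 F [ 0.34 -0.23 -1.38] t 4.425 gap 0.018734478427226017 zaxis [-0.  0. -1.]
```

```bash
python3 go.py .6054 .2018 .09 82.3
```

```text
pos [0.4958 0.3385 0.0902] head 84.37 shift [-125.3  122.5    0.2] turn units 0.259 F [ 0.34 -0.23 -1.38] t 4.425 gap 0.018734478427226017 zaxis [-0.  0. -1.]
```

```bash
python3 -m handwheel '[[[-25,30,0],0.05],[[-55,60,0],0.1],[[-90,90,0],0.2],[[-125,122.5,0],0.26],[[-125,122.5,0],0.26]]' >/dev/null;python3 -m handwheel '[[[0,0,20],0],[[0,0,30],0],[[0,0,30],0]]' >/dev/null; python3 go.py .6054 .2018 .0534 82.3;python3 - <<'E'
from h import *
a=ctrl.grab_frame("top");b=ctrl.grab_frame("side")
a=cv2.resize(a[130:205,160:320],None,fx=4,fy=4);b=cv2.resize(b[160:235,220:380],None,fx=4,fy=4)
cv2.imwrite("pics/g3.png",np.vstack([a,b])[:,:,::-1])
E
```

```text
pos [0.6039 0.2027 0.0584] head 82.36 shift [-0.6  1.6  5. ] turn units 0.008 F [-0.45 -0.35 -1.32] t 5.425 gap 0.018808263234084303 zaxis [-0.003 -0.001 -1.   ]
```

View pics/g3.png

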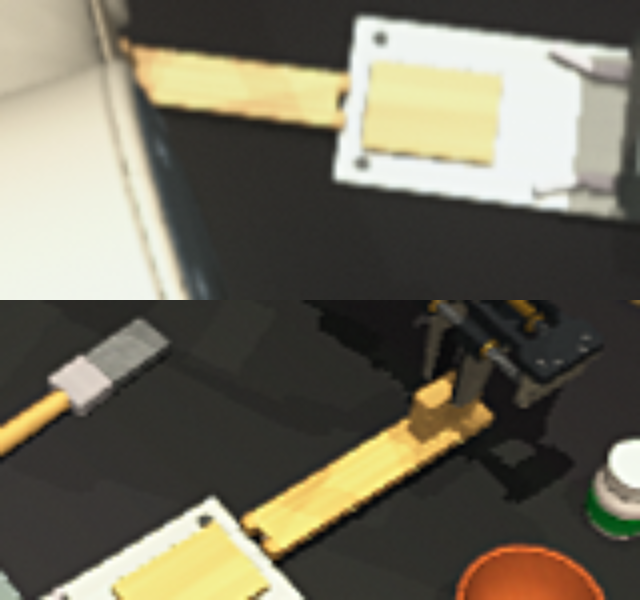

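```bash
python3 -m handwheel '[[[0,1,2.5],0],[[0,2,5],0],[[0,2,5],0]]'|grep -E "tcp|ft"; python3 -m handwheel '[[[-4,0,0],0],[[-8,0,0],0],[[-12,0,0],0],[[-16,0,0],0],[[-20,0,0],0]]' |grep -E "tcp|ft";python3 -m handwheel '[[[-4,0,0],0],[[-8,0,0],0],[[-12,0.4,0],0],[[-16,0.7,0],0],[[-20,1,0],0]]' |grep -E "tcp|ft";python3 -m handwheel '[[[-4,0,0],0],[[-8,0.5,0],0],[[-12,1,0],0],[[-16,1.5,0],0],[[-20,2,0],0]]' |grep -E "tcp|ft"
python3 go.py .6054 .2018 .0534 82.3
python3 - <<'E'
from h import *
a=ctrl.grab_frame("top");b=ctrl.grab_frame("side")
a=cv2.resize(a[130:205,210:370],None,fx=4,fy=4);b=cv2.resize(b[180:255,200:360],None,fx=4,fy=4)
cv2.imwrite("pics/g4.png",np.vstack([a,b])[:,:,::-1])
E
```

```text
tcp_pos: [0.6077, 0.2019, 0.0552]
ft_force: [-0.4, 0.1, -1.3]
tcp_pos: [0.605, 0.1818, 0.0553]
ft_force: [0.3, 1.3, -1.9]
tcp_pos: [0.6033, 0.1619, 0.0553]
ft_force: [0.3, 0.8, -0.6]
tcp_pos: [0.6026, 0.1418, 0.0553]
ft_force: [0.3, 0.8, -0.7]
pos [0.6026 0.1418 0.0553] head 82.28 shift [59.9 -5.3  1.9] turn units -0.002 F [ 0.26  0.81 -0.73] t 7.775 gap 0.018645821352488125 zaxis [-0.  0. -1.]
```

View pics/g4.png

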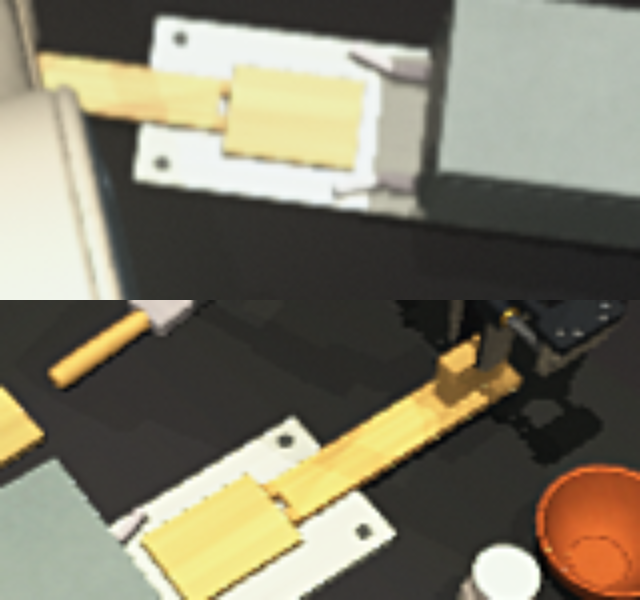

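```bash
python3 - <<'E'
from h import *
T=lambda x,y:((x-1.5)/4+210,(y-1.5)/4+130)
u=np.array([-.134,-.991]);n=np.array([.991,-.134]);g=np.array([.558,-.19])
for a in[(365,80),(355,169),(233,65),(224,154)]:
  p=onz("top",T(*a),.024)[:2]-g;print((p@u*1000).round(1),(p@n*1000).round(1))
E
for i in 1; do python3 -m handwheel '[[[-6,0,0],0],[[-12,0,0],0],[[-18,0,0],0],[[-24,0,0],0],[[-30,0,0],0]]' |grep -E "tcp|ft"; done;python3 -m handwheel '[[[-6,0,0],0],[[-12,0,0],0],[[-18,0,0],0],[[-24,0,0],0],[[-30,0,0],0]]' |grep -E "tcp|ft"
```

```text
-46.4 31.8
-45.9 -38.2
-146.7 30.3
-144.3 -39.7
tcp_pos: [0.5985, 0.1119, 0.0553]
ft_force: [0.6, 1.0, -0.5]
tcp_pos: [0.5945, 0.0822, 0.0553]
ft_force: [0.1, 0.3, -1.5]
```

```bash
cat > chk.py <<'E'
# prints tip station and feed reaction; exit 1 above the limit given
import sys;from h import *
s=ctrl.observe();p=np.array(s["tcp_pos"]);u=np.array([-.134,-.991]);f=-(np.array(s["ft_force"])[:2]@u)
n=np.array([.991,-.134]);d=p[:2]-[.558,-.19]
print("nose %.1f lat %.1f z %.1f F %.2f fz %.2f flat %.2f t %.2f"%(d@u*1000+189.5+100,d@n*1000,p[2]*1000,f,s["ft_force"][2],np.array(s["ft_force"])[:2]@n,s["time_s"]))
sys.exit(f>float(sys.argv[1]))
E
python3 chk.py 6 && python3 -m handwheel '[[[-4,0,0],0],[[-8,0,0],0],[[-12,0,0],0],[[-16,0,0],0],[[-20,0,0],0]]' >/dev/null && python3 chk.py 6 && python3 -m handwheel '[[[-4,0,0],0],[[-8,0,0],0],[[-12,0,0],0],[[-16,0,0],0],[[-20,0,0],0]]' >/dev/null && python3 chk.py 6 && python3 -m handwheel '[[[-4,0,0],0],[[-8,0,0],0],[[-12,0,0],0],[[-16,0,0],0],[[-20,0,0],0]]' >/dev/null && python3 chk.py 6 
python3 - <<'E'
from h import *
a=cv2.resize(ctrl.grab_frame("top")[130:205,210:370],None,fx=4,fy=4);b=cv2.resize(ctrl.grab_frame("side")[180:255,200:360],None,fx=4,fy=4)
cv2.imwrite("pics/g5.png",np.vstack([a,b])[:,:,::-1])
E
```

```text
nose 14.9 lat -0.3 z 55.3 F 0.30 fz -1.45 flat 0.09 t 9.12False
```

View pics/g5.png

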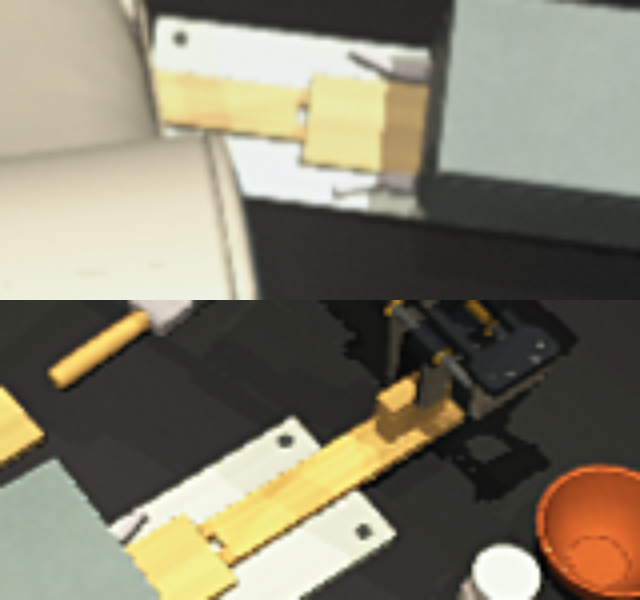

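The blank's nose is under the guard and square, and the fork sits behind it at (305,120). The check's exit code was a bug: a numpy bool. Fixing it and continuing.

```bash
sed -i 's/sys.exit(f>float(sys.argv\[1\]))/sys.exit(int(f>float(sys.argv[1])))/' chk.py
python3 chk.py 6 && python3 -m handwheel '[[[-4,0,0],0],[[-8,0,0],0],[[-12,0,0],0],[[-16,0,0],0],[[-20,0,0],0]]' >/dev/null && python3 chk.py 6 && python3 -m handwheel '[[[-4,0,0],0],[[-8,0,0],0],[[-12,0,0],0],[[-16,0,0],0],[[-20,0,0],0]]' >/dev/null && python3 chk.py 6 && python3 -m handwheel '[[[-4,0,0],0],[[-8,0,0],0],[[-12,0,0],0],[[-16,0,0],0],[[-20,0,0],0]]' >/dev/null && python3 chk.py 6 && python3 -m handwheel '[[[-2,0,0],0],[[-4,0,0],0],[[-6,0,0],0],[[-8,0,0],0]]' >/dev/null && python3 chk.py 6 && python3 -m handwheel '[[[-2,0,0],0],[[-4,0,0],0],[[-6,0,0],0],[[-8,0,0],0]]' >/dev/null && python3 chk.py 6 && python3 -m handwheel '[[[-2,0,0],0],[[-4,0,0],0],[[-6,0,0],0],[[-8,0,0],0]]' >/dev/null && python3 chk.py 6 && python3 -m handwheel '[[[-2,0,0],0],[[-4,0,0],0],[[-6,0,0],0],[[-8,0,0],0]]' >/dev/null && python3 chk.py 6 && python3 -m handwheel '[[[-2,0,0],0],[[-4,0,0],0],[[-6,0,0],0],[[-8,0,0],0]]' >/dev/null && python3 chk.py 6
```

```text
nose 15.2 lat -0.4 z 55.3 F 0.73 fz -0.89 flat -0.40 t 9.22
nose 34.7 lat -0.3 z 55.3 F 0.61 fz -1.40 flat 0.04 t 9.85
nose 54.7 lat -0.4 z 55.3 F 0.54 fz -2.21 flat -0.28 t 10.47
nose 74.7 lat -0.3 z 55.3 F 0.53 fz -1.82 flat -0.59 t 11.10
nose 82.6 lat -0.4 z 55.3 F 0.24 fz -0.92 flat 0.40 t 11.60
nose 90.6 lat -0.3 z 55.3 F -0.42 fz -0.98 flat 0.32 t 12.10
nose 98.6 lat -0.4 z 55.3 F 0.69 fz -2.10 flat -0.42 t 12.60
nose 106.6 lat -0.4 z 55.3 F 0.50 fz -2.38 flat 0.14 t 13.10
nose 110.1 lat 1.0 z 56.5 F 29.91 fz 7.39 flat -1.10 t 13.60
```

```bash
python3 - <<'E'
from h import *
for n in("top","side"): cv2.imwrite(f"pics/{n}J.png",ctrl.grab_frame(n)[:,:,::-1])
E
python3 go.py .6054 .2018 .0534 82.3; python3 -m handwheel '[[[3,0,0],0],[[6,0,0],0],[[6,0,0],0]]'; python3 chk.py 6; python3 go.py .6054 .2018 .0534 82.3; python3 - <<'E'
from h import *
a=ctrl.grab_frame("top");b=ctrl.grab_frame("side");cv2.imwrite("pics/topK.png",a[:,:,::-1])
J=[cv2.imread(f"pics/{n}J.png")[:,:,::-1] for n in("top","side")]
c=lambda i:cv2.resize(i,None,fx=4,fy=4,interpolation=cv2.INTER_CUBIC)
cv2.imwrite("pics/g6.png",np.vstack([c(J[0][130:205,210:400]),c(J[1][180:250,190:380])])[:,:,::-1])
E
```

```text
pos [ 0.5831 -0.0123  0.0566] head 82.15 shift [215.1  -7.1   4.6] turn units -0.019 F [ 2.79 24.17  6.17] t 13.7 gap 0.01852835315247661 zaxis [ 0.004  0.006 -1.   ]
time_s: 14.08
tcp_pos: [0.5818, -0.0107, 0.0552]
ee_rot: [0.753, 0.658, -0.0, 0.0]
ft_force: [-0.1, 1.1, -1.1]
finger_gap: 0.0188
grip_force: 60.0
nose 108.6 lat -0.5 z 55.2 F 1.10 fz -1.09 flat -0.24 t 14.07
pos [ 0.5818 -0.0107  0.0552] head 82.31 shift [213.7  -5.    1.7] turn units 0.001 F [-0.09  1.12 -1.09] t 14.075 gap 0.018814051204612006 zaxis [-0. -0. -1.]
```

View pics/g6.png

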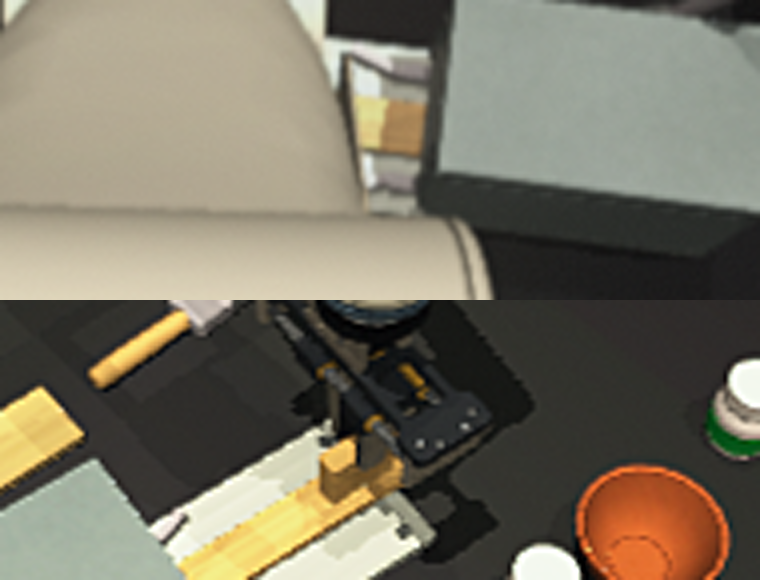

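The stick is in the mouth between the rails with the blank hidden ahead of it. Force went to 30 N at nose ≈110 mm, near the shoe and short of the stop zone, and backing off relieved it. I'll creep forward in small steps and read the moment too.

```bash
sed -i 's/^sys.exit/print("   F",np.round(s["ft_force"],1),"T",np.round(s["ft_torque"],2),"eff",np.round(s["joint_efforts"],1),"grip",round(s["finger_gap"],4));sys.exit/' chk.py
python3 chk.py 4; for i in 1;do python3 -m handwheel '[[[-1,0,0],0]]' >/dev/null && python3 chk.py 4 && python3 -m handwheel '[[[-1,0,0],0]]' >/dev/null && python3 chk.py 4 && python3 -m handwheel '[[[-1,0,0],0]]' >/dev/null && python3 chk.py 4 && python3 -m handwheel '[[[-1,0,0],0]]' >/dev/null && python3 chk.py 4 && python3 -m handwheel '[[[-1,0,0],0]]' >/dev/null && python3 chk.py 4 && python3 -m handwheel '[[[-1,0,0],0]]' >/dev/null && python3 chk.py 4; done
```

```text
nose 108.8 lat -0.5 z 55.2 F 0.36 fz -1.23 flat -0.23 t 14.18
   F [-0.2  0.4 -1.2] T [0.09 0.06 0.  ] eff [ -0.2 -59.6 -26.1  -0.2   0.1   0. ] grip 0.0186
nose 109.0 lat -0.2 z 55.4 F 8.41 fz 0.67 flat 0.08 t 14.30
   F [1.2 8.3 0.7] T [ 1.42 -0.1  -0.02] eff [ -4.  -58.3 -25.1  -2.    0.2   0. ] grip 0.0185
```

```bash
python3 -m handwheel '[[[3,0,0],0],[[5,0,0],0],[[5,0,0],0]]' >/dev/null; python3 chk.py 4; python3 -m handwheel '[[[0,0,1],0],[[0,0,1],0]]' >/dev/null; python3 chk.py 4;  python3 -m handwheel '[[[0,0,0.5],0],[[0,0,0.5],0]]' >/dev/null; python3 chk.py 4; python3 -m handwheel '[[[0,0,0.5],0],[[0,0,0.5],0]]' >/dev/null; python3 chk.py 4;python3 -m handwheel '[[[0,0,0.5],0],[[0,0,0.5],0]]' >/dev/null; python3 chk.py 4
```

```text
nose 104.5 lat -0.4 z 55.2 F 0.17 fz -0.21 flat 0.59 t 14.68
   F [ 0.6  0.1 -0.2] T [-0.    0.06  0.04] eff [  0.1 -59.8 -26.3   0.    0.    0. ] grip 0.0192
nose 104.6 lat -0.5 z 54.2 F -0.50 fz -1.87 flat -0.06 t 14.93
   F [-0.1 -0.5 -1.9] T [0.03 0.08 0.02] eff [  0.  -59.8 -26.2   0.   -0.   -0. ] grip 0.0186
nose 104.5 lat -0.4 z 53.7 F 0.09 fz -0.78 flat 0.26 t 15.18
   F [ 0.3  0.1 -0.8] T [0.02 0.07 0.  ] eff [  0.  -59.8 -26.2   0.    0.    0. ] grip 0.0185
nose 104.5 lat -0.4 z 53.3 F -1.10 fz -1.38 flat 0.16 t 15.43
   F [ 0.  -1.1 -1.4] T [-0.01  0.09 -0.01] eff [ -0.  -59.7 -26.1   0.    0.    0. ] grip 0.0185
nose 104.5 lat -0.3 z 52.8 F 0.21 fz -1.50 flat 0.24 t 15.68
   F [ 0.3  0.2 -1.5] T [-0.06  0.09 -0.02] eff [ -0.1 -59.7 -26.    0.    0.    0. ] grip 0.0186
```

```bash
python3 -m handwheel '[[[-1,0,0],0],[[-2,0,0],0],[[-2,0,0],0]]' >/dev/null; python3 chk.py 4&& python3 -m handwheel '[[[-1,0,0],0]]' >/dev/null && python3 chk.py 4 && python3 -m handwheel '[[[-1,0,0],0]]' >/dev/null && python3 chk.py 4 && python3 -m handwheel '[[[-1,0,0],0]]' >/dev/null && python3 chk.py 4 && python3 -m handwheel '[[[-1,0,0],0]]' >/dev/null && python3 chk.py 4 && python3 -m handwheel '[[[-1,0,0],0]]' >/dev/null && python3 chk.py 4;  python3 -m handwheel '[[[0,0,0],0],[[0,0,0],0]]' >/dev/null ; python3 chk.py 4
```

```text
nose 106.6 lat -0.4 z 52.8 F 0.19 fz -0.52 flat 0.72 t 16.05
   F [ 0.7  0.1 -0.5] T [-0.06  0.04 -0.04] eff [  0.  -59.7 -26.1   0.1  -0.   -0. ] grip 0.0187
nose 107.5 lat -0.4 z 52.8 F -0.30 fz -1.13 flat -0.82 t 16.18
   F [-0.9 -0.2 -1.1] T [ 0.01  0.07 -0.08] eff [  0.  -59.6 -26.   -0.    0.    0. ] grip 0.0187
nose 108.5 lat -0.3 z 52.8 F 1.73 fz -0.65 flat -1.20 t 16.30
   F [-1.   1.9 -0.6] T [ 0.38 -0.03 -0.06] eff [  0.  -59.6 -26.   -0.1   0.    0. ] grip 0.0186
nose 108.7 lat -0.1 z 53.0 F 7.48 fz 0.61 flat 0.10 t 16.43
   F [1.1 7.4 0.6] T [ 1.41 -0.05  0.03] eff [ -4.4 -58.3 -24.9  -2.    0.2   0. ] grip 0.0185
nose 108.7 lat -0.1 z 53.0 F 5.31 fz 0.58 flat 0.50 t 16.68
   F [1.2 5.2 0.6] T [ 0.89  0.   -0.08] eff [ -3.  -58.8 -25.4  -1.3   0.1  -0. ] grip 0.0189
```

```bash
python3 - <<'E'
from h import *
u=np.array([-.134,-.991]);n=np.array([.991,-.134]);g=np.array([.558,-.19])
I=cv2.imread("pics/top0.png");G=cv2.cvtColor(I,cv2.COLOR_BGR2GRAY)
for r in (140,150,158,165): print(r,G[r,296:332].tolist())
for uv,z in[((317.5,160),.012),((321.5,128),.148),((315.5,178),.148),((404.5,138),.148),((400,192),.148)]:
  p=onz("top",uv,z)[:2]-g;print(uv,z,"s",(p@u*1000).round(1),"lat",(p@n*1000).round(1))
# stick tip now in top image (prong area hidden?) blade/wood columns
K=cv2.imread("pics/topK.png");m=wood(K[:,:,::-1].copy());
for r in range(150,175,2): c=np.flatnonzero(m[r,290:330]);print(r,(c+290).tolist()[:1],(c+290).tolist()[-1:])
s=ctrl.observe();print(np.round(s["q"],4),s["tcp_pos"])
E
```

```text
140 [198, 188, 175, 173, 171, 149, 136, 108, 87, 76, 72, 70, 68, 62, 56, 49, 44, 41, 38, 39, 40, 43, 52, 57, 60, 66, 113, 182, 192, 189, 188, 191, 191, 190, 190, 190]
150 [243, 243, 243, 243, 244, 244, 244, 246, 244, 200, 171, 151, 127, 114, 110, 106, 103, 103, 100, 101, 94, 85, 83, 80, 75, 111, 182, 192, 191, 189, 190, 188, 186, 186, 188, 189]
158 [244, 244, 244, 244, 244, 244, 245, 245, 233, 196, 185, 187, 188, 187, 187, 187, 188, 190, 191, 179, 118, 82, 77, 79, 112, 176, 191, 188, 187, 187, 187, 187, 186, 185, 186, 188]
165 [244, 244, 244, 244, 244, 244, 246, 242, 204, 186, 187, 188, 188, 187, 188, 188, 188, 189, 178, 130, 84, 75, 69, 95, 158, 189, 191, 189, 189, 189, 189, 186, 186, 186, 186, 186]
(317.5, 160) 0.012 s 8.1 lat 9.9
(321.5, 128) 0.148 s -6.0 lat 58.1
(315.5, 178) 0.148 s -7.3 lat -83.1
(404.5, 138) 0.148 s 218.7 lat 59.4
(400, 192) 0.148 s 216.4 lat -91.1
150 [294] [294]
152 [] []
154 [295] [300]
156 [295] [316]
158 [295] [316]
160 [296] [315]
162 [296] [315]
164 [297] [315]
166 [297] [315]
168 [304] [314]
170 [] []
172 [] []
174 [] []
[-2.1900e-02  4.6070e-01  1.8399e+00  1.6000e-03  8.4040e-01  1.1220e-01] [ 0.58210534 -0.01079625  0.05302708]
```

```bash
C="python3 chk.py 12"; python3 -m handwheel '[[[0,1,0],0],[[0,2,0],0],[[0,3,0],0],[[0,3,0],0]]' >/dev/null; $C;python3 -m handwheel '[[[0,-1,0],0],[[0,-3,0],0],[[0,-5,0],0],[[0,-6,0],0],[[0,-6,0],0]]' >/dev/null; $C; python3 -m handwheel '[[[0,1,0],0],[[0,3,0],0],[[0,3,0],0]]' >/dev/null; $C; python3 -m handwheel '[[[0,0,-1],0],[[0,0,-2],0],[[0,0,-3],0],[[0,0,-4],0],[[0,0,-4],0]]' >/dev/null; $C
```

```text
nose 108.5 lat 2.4 z 52.9 F 6.05 fz 0.65 flat -0.99 t 17.18
   F [-0.2  6.1  0.7] T [ 1.18  0.23 -0.16] eff [ -3.5 -59.2 -26.3  -1.7  -0.3  -0.2] grip 0.0186
nose 108.7 lat -2.6 z 53.2 F 4.56 fz 0.66 flat 1.33 t 17.80
   F [1.9 4.3 0.7] T [ 0.84 -0.25  0.15] eff [ -2.9 -58.2 -24.2  -1.1   0.6   0.1] grip 0.0188
nose 108.7 lat -0.2 z 52.9 F 6.67 fz 1.21 flat -0.34 t 18.18
   F [0.6 6.7 1.2] T [ 1.11  0.06 -0.03] eff [ -3.5 -58.7 -25.6  -1.6   0.   -0. ] grip 0.0188
nose 109.6 lat -0.4 z 56.8 F 2.25 fz -0.36 flat -0.55 t 18.80
   F [-0.2  2.3 -0.4] T [ 0.57  0.01 -0.02] eff [ -1.3 -59.6 -26.3  -0.7   0.1  -0. ] grip 0.0189
```

Lateral motion only meets friction, with the reaction at the tip. Raising the stick 4 mm freed it: force fell and it moved on to the commanded position. So I'll creep on at this height, with 1 mm checks.

```bash
C="python3 chk.py 6"; H="python3 -m handwheel"; python3 -m handwheel '[[[-1,0,0],0],[[-1,0,0],0]]' >/dev/null; $C && python3 -m handwheel '[[[-1,0,0],0]]' >/dev/null; $C && python3 -m handwheel '[[[-1,0,0],0]]' >/dev/null; $C && python3 -m handwheel '[[[-1,0,0],0]]' >/dev/null; $C && python3 -m handwheel '[[[-1,0,0],0]]' >/dev/null; $C
```

```text
nose 109.8 lat -0.2 z 56.9 F 6.62 fz 0.60 flat -0.30 t 19.05
   F [0.6 6.6 0.6] T [1.28 0.01 0.01] eff [ -3.9 -58.7 -25.7  -1.8   0.1  -0. ] grip 0.0185
nose 109.8 lat -0.2 z 56.9 F 6.62 fz 0.60 flat -0.30 t 19.05
   F [0.6 6.6 0.6] T [1.28 0.01 0.01] eff [ -3.9 -58.7 -25.7  -1.8   0.1  -0. ] grip 0.0185
nose 109.8 lat -0.2 z 56.9 F 6.62 fz 0.60 flat -0.30 t 19.05
   F [0.6 6.6 0.6] T [1.28 0.01 0.01] eff [ -3.9 -58.7 -25.7  -1.8   0.1  -0. ] grip 0.0185
nose 109.8 lat -0.2 z 56.9 F 6.62 fz 0.60 flat -0.30 t 19.05
   F [0.6 6.6 0.6] T [1.28 0.01 0.01] eff [ -3.9 -58.7 -25.7  -1.8   0.1  -0. ] grip 0.0185
nose 109.8 lat -0.2 z 56.9 F 6.62 fz 0.60 flat -0.30 t 19.05
   F [0.6 6.6 0.6] T [1.28 0.01 0.01] eff [ -3.9 -58.7 -25.7  -1.8   0.1  -0. ] grip 0.0185
```

```bash
C="python3 chk.py 12"; python3 -m handwheel '[[[-1.5,0,0],0],[[-1.5,3,0],0.25],[[-1.5,3,0],0.25]]' >/dev/null; $C; python3 -m handwheel '[[[0,-3,0],-0.25],[[0,-6,0],-0.5],[[0,-6,0],-0.5]]' >/dev/null; $C;  python3 -m handwheel '[[[0,3,0],0.25],[[0,3,0],0.25],[[-1,3,-1],0.25],[[-1,3,-2],0.25],[[-1,3,-3],0.25]]' >/dev/null; $C;python3 go.py .6054 .2018 .0534 82.3
```

```text
nose 110.0 lat 3.7 z 57.4 F 14.15 fz 2.84 flat -0.88 t 19.43
   F [ 1.  14.1  2.8] T [ 2.54 -0.22  0.23] eff [ -8.  -57.5 -24.4  -3.5   0.5   0.4] grip 0.0183
nose 110.0 lat -3.2 z 57.2 F 11.88 fz 1.61 flat -0.98 t 19.80
   F [ 0.6 11.9  1.6] T [ 2.33 -0.13 -0.28] eff [ -6.6 -57.5 -24.7  -3.4   0.2  -0.5] grip 0.0186
nose 111.0 lat 0.1 z 60.2 F 9.98 fz 0.53 flat -1.06 t 20.43
   F [ 0.3 10.   0.5] T [ 2.18 -0.14 -0.04] eff [ -6.2 -58.  -25.3  -3.    0.2  -0. ] grip 0.0191
pos [ 0.582  -0.0131  0.0602] head 82.24 shift [216.1  -5.8   7.3] turn units -0.007 F [ 0.29 10.04  0.53] t 20.425 gap 0.019085886693974603 zaxis [ 0.001  0.002 -1.   ]
```

```bash
python3 - <<'E'
from h import *
u=np.array([-.134,-.991]);n=np.array([.991,-.134]);g=np.array([.558,-.19])
I=cv2.imread("pics/g5.png")[:300];m=wood(I[:,:,::-1].copy())
def f(x,y,z): 
  p=onz("top",((x-1.5)/4+210,(y-1.5)/4+130),z)[:2]-g;return np.round([p@u*1000,p@n*1000],1)
for col in(180,220,260,290,320,340,360,378,400,420):
  r=np.flatnonzero(m[:,col]); print(col,r[:1],r[-1:],f(col,r[0],.024),f(col,r[-1]+1,.024) if len(r) else '')
# rails inner edges
G=cv2.cvtColor(I,cv2.COLOR_BGR2GRAY)
for col in(375,395,415): print(col,G[40:220:4,col].tolist())
for p in[(395,80),(395,178)]: print(f(*p,.026))
s=ctrl.observe();print(s["time_s"],np.round(s["ft_force"],1))
E
```

```text
180 [73] [127] [-185.6   18.7] [-179.7  -24.1]
220 [80] [132] [-154.9   17.2] [-149.5  -24. ]
260 [86] [136] [-124.4   16.5] [-119.3  -23.1]
290 [90] [140] [-101.5   16.4] [-96.6 -23.2]
320 [77] [165] [-80.3  29.6] [-72.1 -39.4]
340 [79] [167] [-65.2  30. ] [-57.1 -38.9]
360 [82] [170] [-50.   29.7] [-42.  -39.2]
378 [83] [172] [-36.4  30.7] [-28.6 -39. ]
400 [81] [173] [-20.1  34.5] [-12.2 -37.5]
420 [84] [171] [-4.9 34.2] [  2.4 -34. ]
375 [75, 153, 221, 240, 238, 220, 165, 139, 182, 223, 229, 226, 224, 224, 224, 226, 227, 229, 229, 228, 226, 223, 221, 219, 219, 220, 221, 223, 223, 222, 222, 221, 205, 178, 191, 202, 168, 128, 134, 163, 180, 185, 172, 116, 54]
395 [53, 121, 204, 232, 203, 177, 170, 161, 133, 101, 110, 141, 155, 154, 153, 154, 156, 160, 161, 161, 159, 154, 149, 148, 149, 151, 152, 153, 154, 155, 154, 151, 150, 153, 157, 159, 146, 115, 108, 137, 169, 182, 177, 143, 84]
415 [39, 58, 130, 201, 202, 176, 161, 157, 151, 131, 104, 115, 144, 155, 155, 154, 155, 159, 162, 162, 162, 159, 153, 149, 149, 150, 151, 151, 153, 155, 155, 149, 140, 128, 110, 92, 86, 83, 82, 101, 127, 136, 134, 127, 97]
[-24.1  34.1]
[-15.8 -41.6]
20.425 [ 0.3 10.   0.5]
```

```bash
C="python3 chk.py 35"; python3 -m handwheel '[[[4,0,0],0],[[8,0,3],0],[[8,0,6],0],[[8,0,6],0]]' >/dev/null; $C; python3 -m handwheel '[[[-4,0,0],0],[[-7,0,0],0],[[-9,0,0],0],[[-11,0,0],0],[[-13,0,0],0]]' >/dev/null; $C; python3 -m handwheel '[[[-2,0,0],0],[[-2,0,0],0],[[-2,0,0],0]]' >/dev/null; $C
```

```text
nose 104.9 lat -0.6 z 53.3 F -0.78 fz -1.63 flat 0.45 t 20.93
   F [ 0.3 -0.8 -1.6] T [-0.01  0.04 -0.02] eff [  0.1 -59.6 -26.1   0.1  -0.    0. ] grip 0.0186
nose 110.7 lat 1.8 z 55.8 F 44.35 fz 10.98 flat -1.61 t 21.55
   F [ 4.3 44.2 11. ] T [ 8.34 -0.58  0.01] eff [-25.6 -51.5 -20.1 -11.8   0.7  -0. ] grip 0.0188
nose 111.0 lat 2.3 z 56.3 F 47.86 fz 12.71 flat -2.09 t 21.93
   F [ 4.3 47.7 12.7] T [ 8.88 -0.67 -0.07] eff [-27.5 -51.  -19.8 -12.6   0.7  -0.1] grip 0.0187
```

```bash
C="python3 chk.py 6"; python3 -m handwheel '[[[6,0,0],0],[[14,0,0],0],[[14,0,-4],0],[[14,0,-8],0],[[14,0,-8],0]]' >/dev/null; $C; python3 -m handwheel '[[[-3,0,0],0],[[-3,0,0],0]]' >/dev/null; $C && python3 -m handwheel '[[[-1,0,0],0]]' >/dev/null; $C && python3 -m handwheel '[[[-1,0,0],0]]' >/dev/null; $C && python3 -m handwheel '[[[-1,0,0],0]]' >/dev/null; $C && python3 -m handwheel '[[[-1,0,0],0]]' >/dev/null; $C && python3 -m handwheel '[[[-1,0,0],0]]' >/dev/null; $C && python3 -m handwheel '[[[-1,0,0],0]]' >/dev/null; $C
```

```text
nose 106.3 lat -0.0 z 62.2 F -0.86 fz -0.98 flat 0.16 t 22.55
   F [ 0.  -0.9 -1. ] T [-0.03  0.04 -0.  ] eff [  0.1 -59.6 -26.7   0.    0.1  -0. ] grip 0.0184
nose 108.9 lat -0.3 z 61.8 F 0.56 fz -0.68 flat -0.02 t 22.80
   F [ 0.1  0.6 -0.7] T [ 0.14  0.   -0.01] eff [ -0.7 -59.3 -26.4  -0.2   0.   -0.1] grip 0.0187
nose 109.1 lat -0.1 z 61.9 F 7.63 fz 0.08 flat -0.52 t 22.93
   F [0.5 7.6 0.1] T [ 1.31 -0.1   0.03] eff [ -4.1 -58.  -25.4  -1.9   0.3   0. ] grip 0.0185
nose 109.1 lat -0.1 z 61.9 F 7.63 fz 0.08 flat -0.52 t 22.93
   F [0.5 7.6 0.1] T [ 1.31 -0.1   0.03] eff [ -4.1 -58.  -25.4  -1.9   0.3   0. ] grip 0.0185
nose 109.1 lat -0.1 z 61.9 F 7.63 fz 0.08 flat -0.52 t 22.93
   F [0.5 7.6 0.1] T [ 1.31 -0.1   0.03] eff [ -4.1 -58.  -25.4  -1.9   0.3   0. ] grip 0.0185
nose 109.1 lat -0.1 z 61.9 F 7.63 fz 0.08 flat -0.52 t 22.93
   F [0.5 7.6 0.1] T [ 1.31 -0.1   0.03] eff [ -4.1 -58.  -25.4  -1.9   0.3   0. ] grip 0.0185
nose 109.1 lat -0.1 z 61.9 F 7.63 fz 0.08 flat -0.52 t 22.93
   F [0.5 7.6 0.1] T [ 1.31 -0.1   0.03] eff [ -4.1 -58.  -25.4  -1.9   0.3   0. ] grip 0.0185
nose 109.1 lat -0.1 z 61.9 F 7.63 fz 0.08 flat -0.52 t 22.93
   F [0.5 7.6 0.1] T [ 1.31 -0.1   0.03] eff [ -4.1 -58.  -25.4  -1.9   0.3   0. ] grip 0.0185
```

```bash
C="python3 chk.py 60"; python3 -m handwheel '[[[6,0,4],0],[[12,0,7.5],0],[[12,0,7.5],0]]' >/dev/null; $C; python3 -m handwheel '[[[-10,0,0],0],[[-17,0,0],0],[[-17,0,0],0]]' >/dev/null; $C;python3 -m handwheel '[[[5,0,0],0],[[5,0,0],0]]' >/dev/null; $C; python3 - <<'E'
from h import *
for n in("top","side"): 
  a=ctrl.grab_frame(n).astype(int);cv2.imwrite(f"pics/{n}L.png",a[:,:,::-1].astype(np.uint8));b=cv2.imread(f"pics/{n}0.png")[:,:,::-1].astype(int)
  d=(abs(a-b).max(2)>40).astype(np.uint8);k=cv2.connectedComponentsWithStats(d)[2];print(n,[r.tolist() for r in k[1:] if r[4]>25])
E
```

```text
nose 97.3 lat -0.7 z 53.7 F -0.18 fz -0.87 flat -0.00 t 23.30
   F [-0.  -0.2 -0.9] T [-0.04  0.06 -0.02] eff [  0.2 -59.7 -26.2   0.   -0.1   0.1] grip 0.0187
nose 110.3 lat 1.3 z 55.9 F 27.80 fz 6.46 flat -2.48 t 23.68
   F [ 1.3 27.9  6.5] T [ 5.24 -0.25 -0.04] eff [-16.8 -54.6 -22.7  -7.4   0.3  -0.1] grip 0.019
nose 109.1 lat 0.1 z 54.7 F 7.92 fz 0.60 flat 0.19 t 23.93
   F [1.2 7.8 0.6] T [ 1.49 -0.2   0.  ] eff [ -4.3 -58.3 -24.8  -2.2   0.4   0.1] grip 0.0182
top [[0, 67, 335, 317, 66987], [232, 322, 11, 8, 54], [206, 325, 25, 44, 384], [247, 329, 16, 11, 70], [215, 358, 7, 13, 36]]
side [[112, 0, 231, 193, 17337], [338, 0, 14, 19, 142], [184, 124, 20, 17, 86], [252, 164, 11, 13, 69], [235, 175, 11, 10, 52], [234, 209, 65, 49, 1089]]
```

```bash
cat > pitch.py <<'E'
from h import *
import sys
u=np.array([-.134,-.991]);n=np.array([.991,-.134]);g=np.array([.558,-.19])
def plane(uv,lat):
    o,d=ray("side",uv);t=(lat-(o[:2]-g)@n)/(d[:2]@n);p=o+t*d;return (p[:2]-g)@u*1000,p[2]*1000
I=cv2.imread(sys.argv[1])[:,:,::-1].copy();L=float(sys.argv[2]);m=wood(I)
c0=int(sys.argv[3]);c1=int(sys.argv[4])
for c in range(c0,c1,5):
    v=[proj("side",[*(g+u*s/1000+n*L),.02]) for s in range(-240,20,2)]
    r=int(np.interp(c,[q[0] for q in v][::-1],[q[1] for q in v][::-1]))
    col=m[r-14:r+14,c];k=np.flatnonzero(col)
    if len(k): print(c,"rows",k[0]+r-14,k[-1]+r-14,"upper edge(lat -L)",np.round(plane((c,k[0]+r-14-.5),-L),1),"lower(+L)",np.round(plane((c,k[-1]+r-14+.5),L),1), I[k[-1]+r-14-3:k[-1]+r-14+4,c,0].tolist())
E
python3 pitch.py pics/sideL.png .02 225 290
```

```text
235 rows 245 247 upper edge(lat -L) [-39.2  18.9] lower(+L) [-15.4  87.8] [235, 248, 251, 225, 165, 159, 168]
240 rows 242 255 upper edge(lat -L) [-57.   18.7] lower(+L) [-30.2  22.6] [250, 235, 239, 189, 98, 75, 93]
245 rows 239 254 upper edge(lat -L) [-75.1  18.4] lower(+L) [-47.6   9.3] [249, 254, 172, 124, 210, 254, 246]
250 rows 236 251 upper edge(lat -L) [-93.4  18.1] lower(+L) [-65.5   8.4] [249, 253, 161, 125, 229, 252, 246]
255 rows 233 248 upper edge(lat -L) [-111.8   17.8] lower(+L) [-83.7   7.5] [250, 248, 109, 115, 210, 246, 239]
260 rows 230 245 upper edge(lat -L) [-130.5   17.5] lower(+L) [-102.1    6.6] [251, 242, 96, 134, 252, 241, 238]
265 rows 227 241 upper edge(lat -L) [-149.5   17.2] lower(+L) [-120.4   12.2] [247, 251, 237, 118, 203, 247, 242]
270 rows 223 238 upper edge(lat -L) [-168.3   23.1] lower(+L) [-139.2   11.3] [236, 253, 229, 107, 123, 248, 244]
275 rows 220 235 upper edge(lat -L) [-187.6   22.9] lower(+L) [-158.2   10.4] [240, 247, 192, 106, 171, 229, 222]
280 rows 223 232 upper edge(lat -L) [-210.3  -15.8] lower(+L) [-177.5    9.5] [239, 248, 145, 106, 160, 226, 220]
285 rows 221 229 upper edge(lat -L) [-231.3  -23. ] lower(+L) [-197.     8.6] [141, 129, 116, 106, 107, 119, 198]
```

```bash
C="python3 chk.py 60"; python3 -m handwheel '[[[3,0,0],0],[[5,6,0],0],[[5,12,0],0],[[5,12,0],0]]' >/dev/null; $C; python3 -m handwheel '[[[-3,0,0],0],[[-6,0,0],0],[[-8,0,0],0],[[-8,0,0],0]]' >/dev/null; $C;python3 -m handwheel '[[[5,0,0],0],[[8,-12,0],0],[[8,-24,0],0],[[8,-24,0],0]]' >/dev/null; $C; python3 -m handwheel '[[[-3,0,0],0],[[-6,0,0],0],[[-8,0,0],0],[[-8,0,0],0]]' >/dev/null; $C
```

```text
nose 104.9 lat 12.4 z 54.2 F 0.36 fz -1.84 flat -0.23 t 24.52
   F [-0.2  0.4 -1.8] T [-0.03  0.06  0.01] eff [ -0.  -61.1 -26.9   0.   -0.   -0. ] grip 0.0189
nose 109.7 lat 12.6 z 55.2 F 16.82 fz 3.43 flat 0.11 t 25.02
   F [ 2.4 16.7  3.4] T [ 3.14 -0.24 -0.01] eff [-10.  -58.  -24.1  -4.5   0.4  -0.1] grip 0.0185
nose 105.0 lat -14.0 z 54.1 F 0.02 fz -0.95 flat -0.04 t 25.52
   F [-0.   0.  -0.9] T [ 0.01  0.06 -0.02] eff [  0.2 -58.6 -25.1   0.    0.1   0. ] grip 0.0189
nose 109.6 lat -11.1 z 55.2 F 18.68 fz 4.21 flat -1.84 t 26.02
   F [ 0.7 18.8  4.2] T [ 3.53 -0.12 -0.01] eff [-10.8 -55.2 -23.7  -4.9   0.2  -0.1] grip 0.0188
```

```bash
C="python3 chk.py 60"; python3 -m handwheel '[[[4,3,0],0],[[8,8,-3],0],[[8,12,-7],0],[[8,12,-7.5],0]]' >/dev/null; $C; python3 -m handwheel '[[[-3,0,0],0],[[-5,0,0],0],[[-7,0,0],0],[[-9,0,0],0],[[-11,0,0],0]]' >/dev/null; $C; python3 -m handwheel '[[[-1,0,2],0],[[-1,0,4],0],[[-1,0,6],0],[[-1,0,8],0]]' >/dev/null; $C
```

```text
nose 104.9 lat 0.4 z 62.2 F 0.38 fz -0.43 flat -0.17 t 26.52
   F [-0.1  0.4 -0.4] T [ 0.01  0.08 -0.  ] eff [  0.1 -59.5 -27.    0.    0.   -0. ] grip 0.0184
nose 110.5 lat 1.2 z 63.3 F 34.00 fz 10.12 flat -1.25 t 27.15
   F [ 3.3 33.9 10.1] T [ 6.34 -0.57 -0.01] eff [-19.3 -52.6 -21.4  -9.1   0.7  -0. ] grip 0.0188
nose 108.7 lat 2.2 z 56.1 F 44.26 fz 13.36 flat -1.45 t 27.65
   F [ 4.5 44.1 13.4] T [ 8.04 -0.68 -0.06] eff [-25.8 -51.1 -19.4 -11.6   0.9  -0.1] grip 0.0188
```

```bash
C="python3 chk.py 10"; python3 -m handwheel '[[[8,-2,0],0],[[14,-2,0],0],[[14,-2,0],0]]' >/dev/null; $C; python3 -m handwheel '[[[0,0,1],0],[[0,0,1],0]]' >/dev/null; $C; python3 -m handwheel '[[[0,0,1],0],[[0,0,1],0]]' >/dev/null; $C; python3 -m handwheel '[[[0,0,1],0],[[0,0,1],0]]' >/dev/null; $C
```

```text
nose 102.8 lat -2.5 z 53.6 F -0.26 fz -0.24 flat -1.44 t 28.02
   F [-1.5 -0.1 -0.2] T [0.03 0.09 0.02] eff [  0.6 -59.7 -26.2   0.1   0.    0.1] grip 0.0185
nose 103.2 lat -2.4 z 52.6 F -0.19 fz -1.65 flat -0.41 t 28.27
   F [-0.4 -0.1 -1.6] T [-0.07  0.04  0.05] eff [  0.2 -59.5 -26.    0.1  -0.    0. ] grip 0.0185
nose 103.0 lat -2.0 z 52.1 F -1.25 fz 2.88 flat -0.50 t 28.52
   F [-0.7 -1.2  2.9] T [-0.39  0.23  0.01] eff [  0.9 -56.9 -24.8   0.5  -0.3   0. ] grip 0.0187
nose 103.0 lat -1.4 z 51.9 F -1.94 fz 10.73 flat -0.67 t 28.77
   F [-0.9 -1.8 10.7] T [-0.51  0.58 -0.04] eff [  1.5 -53.1 -23.3   0.7  -0.8  -0. ] grip 0.0186
```

```bash
C="python3 chk.py 45"; python3 -m handwheel '[[[0,1.5,-0.7],0],[[-3,1.5,-0.7],0],[[-5,1.5,-0.7],0],[[-6,1.5,-0.7],0]]' >/dev/null; $C; python3 -m handwheel '[[[-1,0,0],0],[[-1,0,0],0]]' >/dev/null; $C;  python3 -m handwheel '[[[-1.5,0,1],0],[[-3,0,2],0],[[-3,0,2],0]]' >/dev/null; $C;  python3 -m handwheel '[[[-1.5,0,1],0],[[-3,0,2],0],[[-3,0,2],0]]' >/dev/null; $C
```

```text
nose 107.8 lat -0.2 z 52.1 F 4.73 fz 5.62 flat -1.60 t 29.27
   F [-1.   4.9  5.6] T [ 0.79  0.19 -0.06] eff [ -2.6 -55.9 -23.9  -1.2  -0.1  -0.1] grip 0.0184
nose 108.4 lat -0.2 z 52.1 F 6.07 fz 5.42 flat 0.43 t 29.52
   F [1.2 6.  5.4] T [ 1.07  0.15 -0.1 ] eff [ -3.6 -55.9 -23.8  -1.7  -0.1  -0.1] grip 0.0186
nose 108.7 lat 0.8 z 51.7 F 20.66 fz 20.12 flat -4.78 t 29.90
   F [-2.  21.1 20.1] T [ 3.78  0.71 -0.05] eff [-12.  -48.5 -20.8  -5.4  -1.   -0.1] grip 0.0185
nose 108.9 lat 1.1 z 51.6 F 34.02 fz 38.02 flat -10.51 t 30.27
   F [-5.9 35.1 38. ] T [ 6.58  1.61 -0.03] eff [-20.4 -39.  -18.5  -9.2  -2.9  -0.1] grip 0.0186
```

```bash
C="python3 chk.py 45"; python3 -m handwheel '[[[4,0,-3],0],[[10,6,-6],0.2],[[10,12,-6],0.4],[[10,12,-6],0.4]]' >/dev/null; $C; python3 -m handwheel '[[[-3,0,0],0],[[-5,0,0],0],[[-7,0,0],0],[[-8,0,0],0],[[-9,0,0],0]]' >/dev/null; $C; python3 -m handwheel '[[[6,0,0],0],[[8,-12,0],-0.4],[[8,-24,0],-0.8],[[8,-24,0],-0.8]]' >/dev/null; $C; python3 -m handwheel '[[[-3,0,0],0],[[-5,0,0],0],[[-7,0,0],0],[[-8,0,0],0],[[-9,0,0],0]]' >/dev/null; $C
```

```text
nose 106.0 lat 11.6 z 53.1 F -0.18 fz -2.25 flat -1.92 t 30.77
   F [-1.9  0.1 -2.2] T [-0.04  0.05 -0.04] eff [  0.2 -61.2 -26.8   0.    0.    0.3] grip 0.0181
nose 109.6 lat 12.0 z 54.7 F 32.14 fz 6.94 flat -0.92 t 31.40
   F [ 3.4 32.   6.9] T [ 5.79 -0.5   0.03] eff [-18.4 -55.  -21.9  -8.3   0.7   0. ] grip 0.0188
nose 105.8 lat -13.9 z 53.2 F 0.10 fz -1.59 flat 0.32 t 31.90
   F [ 0.3  0.1 -1.6] T [-0.03  0.16  0.01] eff [  0.3 -58.7 -25.    0.    0.   -0.5] grip 0.0186
nose 109.7 lat -9.7 z 55.0 F 30.34 fz 7.98 flat -0.99 t 32.52
   F [ 3.1 30.2  8. ] T [ 5.45 -0.64 -0.21] eff [-16.3 -52.8 -20.8  -7.8   1.   -0.2] grip 0.0186
```

```bash
C="python3 chk.py 45"; python3 -m handwheel '[[[2,12,0],0.4],[[-2,22,0],0.8],[[-1,12,0],0.4],[[-1,0,0],0],[[-1,12,0],0.4]]' >/dev/null; $C; python3 go.py .6054 .2018 .0534 82.3; python3 -m handwheel '[[[-1,10,0],0.4],[[-1,-10,0],-0.4],[[-1,10,0],0.4],[[-1,-10,0],-0.4],[[-1,0,0],0]]' >/dev/null; $C; python3 go.py .6054 .2018 .0534 82.3
```

```text
nose 114.8 lat -1.0 z 53.4 F -0.92 fz -1.54 flat 0.04 t 33.15
   F [-0.1 -0.9 -1.5] T [-0.04  0.08 -0.04] eff [  0.4 -61.2 -23.7   0.2  -0.   -1.5] grip 0.0187
pos [ 0.5804 -0.0168  0.0534] head 82.23 shift [219.9  -4.8   0. ] turn units -0.009 F [-0.08 -0.92 -1.54] t 33.15 gap 0.018662263667718886 zaxis [-0.001  0.    -1.   ]
nose 116.1 lat -1.5 z 53.1 F -0.15 fz -1.81 flat 0.41 t 33.77
   F [ 0.4 -0.2 -1.8] T [-0.01  0.08 -0.03] eff [  0.3 -61.  -23.9   0.1  -0.   -1.8] grip 0.0184
pos [ 0.5797 -0.018   0.0531] head 82.26 shift [221.3  -4.1  -0.3] turn units -0.004 F [ 0.38 -0.21 -1.81] t 33.775 gap 0.018446881884392582 zaxis [-0.002 -0.    -1.   ]
```

The wiggle freed the blank (nose past 116 mm, force near zero). Creeping on.

```bash
sed -i 's/^print("   F.*;sys.exit/sys.exit/' chk.py; C="python3 chk.py 8"; python3 -m handwheel '[[[-2,1,-1],0],[[-4,1,-1],0]]' >/dev/null; $C && python3 -m handwheel '[[[-2,0,0],0],[[-4,0,0],0]]' >/dev/null; $C && python3 -m handwheel '[[[-2,0,0],0],[[-4,0,0],0]]' >/dev/null; $C && python3 -m handwheel '[[[-2,0,0],0],[[-4,0,0],0]]' >/dev/null; $C && python3 -m handwheel '[[[-2,0,0],0]]' >/dev/null; $C
```

```text
nose 119.4 lat 1.2 z 54.6 F 4.82 fz -0.18 flat -1.13 t 34.02
nose 123.6 lat 0.7 z 54.6 F 4.91 fz -0.64 flat 0.18 t 34.27
nose 127.7 lat 0.7 z 54.5 F 4.53 fz 0.25 flat 0.18 t 34.52
nose 131.8 lat 0.7 z 54.5 F 4.54 fz -0.46 flat 0.57 t 34.77
nose 133.8 lat 0.7 z 54.5 F 4.65 fz -0.55 flat 0.49 t 34.90
```

Steady drag is about 4.7 N, as described. Now 1 mm steps, stopping above 8 N.

```bash
C="python3 chk.py 8"; python3 -m handwheel '[[[-1,0,0],0],[[-2,0,0],0]]' >/dev/null; $C && python3 -m handwheel '[[[-1,0,0],0],[[-2,0,0],0]]' >/dev/null && $C && python3 -m handwheel '[[[-1,0,0],0]]' >/dev/null && $C && python3 -m handwheel '[[[-1,0,0],0]]' >/dev/null && $C && python3 -m handwheel '[[[-1,0,0],0]]' >/dev/null && $C && python3 -m handwheel '[[[-1,0,0],0]]' >/dev/null && $C && python3 -m handwheel '[[[-1,0,0],0]]' >/dev/null && $C && python3 -m handwheel '[[[-1,0,0],0]]' >/dev/null && $C && python3 -m handwheel '[[[-1,0,0],0]]' >/dev/null && $C && python3 -m handwheel '[[[-1,0,0],0]]' >/dev/null && $C && python3 -m handwheel '[[[-1,0,0],0]]' >/dev/null && $C && python3 -m handwheel '[[[-1,0,0],0]]' >/dev/null && $C && python3 -m handwheel '[[[-1,0,0],0]]' >/dev/null && $C && python3 -m handwheel '[[[-1,0,0],0]]' >/dev/null && $C && python3 -m handwheel '[[[-1,0,0],0]]' >/dev/null && $C && python3 -m handwheel '[[[-1,0,0],0]]' >/dev/null && $C && python3 -m handwheel '[[[-1,0,0],0]]' >/dev/null && $C && python3 -m handwheel '[[[-1,0,0],0]]' >/dev/null && $C && python3 -m handwheel '[[[-1,0,0],0]]' >/dev/null && $C && python3 -m handwheel '[[[-1,0,0],0]]' >/dev/null && $C
```

```text
nose 135.7 lat 0.7 z 54.5 F 3.55 fz 0.48 flat -0.04 t 35.15
nose 137.7 lat 0.7 z 54.5 F 4.54 fz 0.20 flat 0.29 t 35.40
nose 138.7 lat 0.7 z 54.5 F 3.98 fz -0.49 flat 0.63 t 35.52
nose 139.7 lat 0.7 z 54.5 F 4.48 fz -0.02 flat 1.32 t 35.65
nose 140.7 lat 0.7 z 54.5 F 3.83 fz 0.11 flat -0.10 t 35.77
nose 141.7 lat 0.7 z 54.5 F 3.49 fz 0.50 flat 0.02 t 35.90
nose 142.7 lat 0.7 z 54.5 F 5.62 fz -0.15 flat 0.19 t 36.02
nose 143.7 lat 0.7 z 54.5 F 4.58 fz -0.02 flat 0.10 t 36.15
nose 144.7 lat 0.7 z 54.5 F 4.14 fz 0.35 flat -0.11 t 36.27
nose 145.7 lat 0.7 z 54.5 F 3.77 fz 0.13 flat -0.87 t 36.40
nose 146.7 lat 0.7 z 54.5 F 5.63 fz 0.11 flat 0.65 t 36.52
nose 147.7 lat 0.7 z 54.5 F 4.33 fz -0.31 flat 0.97 t 36.65
nose 148.7 lat 0.7 z 54.5 F 4.31 fz 0.61 flat 0.16 t 36.77
nose 149.7 lat 0.7 z 54.5 F 4.40 fz -0.78 flat 0.67 t 36.90
nose 150.7 lat 0.7 z 54.5 F 4.35 fz -0.30 flat 1.04 t 37.02
nose 151.7 lat 0.7 z 54.5 F 4.67 fz -0.26 flat -0.09 t 37.15
nose 152.7 lat 0.7 z 54.5 F 3.86 fz -0.18 flat 0.43 t 37.27
nose 153.7 lat 0.7 z 54.5 F 3.94 fz -0.17 flat 0.27 t 37.40
nose 154.7 lat 0.7 z 54.5 F 3.97 fz -0.70 flat -0.75 t 37.52
nose 155.7 lat 0.7 z 54.5 F 4.71 fz -0.14 flat 0.30 t 37.65
```

```bash
C="python3 chk.py 7.5"; python3 -m handwheel '[[[-1,0,0],0]]' >/dev/null; $C && python3 -m handwheel '[[[-1,0,0],0]]' >/dev/null && $C && python3 -m handwheel '[[[-1,0,0],0]]' >/dev/null && $C && python3 -m handwheel '[[[-1,0,0],0]]' >/dev/null && $C && python3 -m handwheel '[[[-1,0,0],0]]' >/dev/null && $C && python3 -m handwheel '[[[-1,0,0],0]]' >/dev/null && $C && python3 -m handwheel '[[[-1,0,0],0]]' >/dev/null && $C && python3 -m handwheel '[[[-1,0,0],0]]' >/dev/null && $C && python3 -m handwheel '[[[-1,0,0],0]]' >/dev/null && $C && python3 -m handwheel '[[[-1,0,0],0]]' >/dev/null && $C && python3 -m handwheel '[[[-1,0,0],0]]' >/dev/null && $C && python3 -m handwheel '[[[-1,0,0],0]]' >/dev/null && $C && python3 -m handwheel '[[[-1,0,0],0]]' >/dev/null && $C && python3 -m handwheel '[[[-1,0,0],0]]' >/dev/null && $C && python3 -m handwheel '[[[-1,0,0],0]]' >/dev/null && $C && python3 -m handwheel '[[[-1,0,0],0]]' >/dev/null && $C && python3 -m handwheel '[[[-1,0,0],0]]' >/dev/null && $C && python3 -m handwheel '[[[-1,0,0],0]]' >/dev/null && $C && python3 -m handwheel '[[[-1,0,0],0]]' >/dev/null && $C && python3 -m handwheel '[[[-1,0,0],0]]' >/dev/null && $C && python3 -m handwheel '[[[-1,0,0],0]]' >/dev/null && $C && python3 -m handwheel '[[[-1,0,0],0]]' >/dev/null && $C
```

```text
nose 156.7 lat 0.7 z 54.5 F 4.09 fz -0.30 flat -0.05 t 37.77
nose 157.7 lat 0.7 z 54.5 F 4.56 fz -0.31 flat -0.10 t 37.90
nose 158.7 lat 0.7 z 54.5 F 4.55 fz 0.39 flat 0.01 t 38.02
nose 159.7 lat 0.7 z 54.5 F 4.28 fz -0.18 flat -0.20 t 38.15
nose 160.7 lat 0.7 z 54.5 F 4.60 fz -1.19 flat 0.32 t 38.27
nose 161.7 lat 0.7 z 54.5 F 3.87 fz -0.13 flat -0.36 t 38.40
nose 162.7 lat 0.7 z 54.5 F 5.07 fz -0.14 flat -0.28 t 38.52
nose 163.7 lat 0.7 z 54.5 F 4.60 fz -0.22 flat 0.08 t 38.65
nose 164.7 lat 0.7 z 54.5 F 4.25 fz 0.67 flat -0.53 t 38.77
nose 165.7 lat 0.7 z 54.5 F 4.09 fz 0.37 flat -0.81 t 38.90
nose 166.7 lat 0.7 z 54.5 F 4.07 fz -0.24 flat 0.36 t 39.02
nose 167.7 lat 0.7 z 54.5 F 4.40 fz 0.66 flat 0.15 t 39.15
nose 168.7 lat 0.7 z 54.5 F 4.90 fz -0.46 flat 0.37 t 39.27
nose 169.7 lat 0.7 z 54.5 F 4.58 fz 0.14 flat -0.12 t 39.40
nose 170.7 lat 0.7 z 54.5 F 4.77 fz -0.44 flat -0.20 t 39.52
nose 171.7 lat 0.7 z 54.5 F 4.92 fz 0.11 flat -0.15 t 39.65
nose 172.7 lat 0.7 z 54.5 F 3.93 fz 0.46 flat -0.54 t 39.77
nose 173.7 lat 0.7 z 54.5 F 4.26 fz -0.02 flat -0.19 t 39.90
nose 174.7 lat 0.7 z 54.5 F 4.27 fz -0.10 flat 0.45 t 40.02
nose 175.7 lat 0.7 z 54.5 F 5.03 fz -0.17 flat -0.50 t 40.15
nose 176.7 lat 0.7 z 54.5 F 4.90 fz -0.37 flat -0.38 t 40.27
nose 177.7 lat 0.7 z 54.5 F 3.74 fz -0.36 flat 0.39 t 40.40
```

```bash
C="python3 chk.py 7"; python3 -m handwheel '[[[-1,0,0],0]]' >/dev/null; $C && python3 -m handwheel '[[[-1,0,0],0]]' >/dev/null && $C && python3 -m handwheel '[[[-1,0,0],0]]' >/dev/null && $C && python3 -m handwheel '[[[-1,0,0],0]]' >/dev/null && $C && python3 -m handwheel '[[[-1,0,0],0]]' >/dev/null && $C && python3 -m handwheel '[[[-1,0,0],0]]' >/dev/null && $C && python3 -m handwheel '[[[-1,0,0],0]]' >/dev/null && $C && python3 -m handwheel '[[[-1,0,0],0]]' >/dev/null && $C && python3 -m handwheel '[[[-1,0,0],0]]' >/dev/null && $C && python3 -m handwheel '[[[-1,0,0],0]]' >/dev/null && $C && python3 -m handwheel '[[[-1,0,0],0]]' >/dev/null && $C && python3 -m handwheel '[[[-1,0,0],0]]' >/dev/null && $C && python3 -m handwheel '[[[-1,0,0],0]]' >/dev/null && $C && python3 -m handwheel '[[[-1,0,0],0]]' >/dev/null && $C && python3 -m handwheel '[[[-1,0,0],0]]' >/dev/null && $C && python3 -m handwheel '[[[-1,0,0],0]]' >/dev/null && $C
```

```text
nose 178.7 lat 0.7 z 54.5 F 4.94 fz -0.55 flat -0.13 t 40.52
nose 179.7 lat 0.7 z 54.5 F 4.37 fz -0.02 flat 0.92 t 40.65
nose 180.7 lat 0.7 z 54.5 F 4.21 fz 0.19 flat -0.53 t 40.77
nose 181.7 lat 0.7 z 54.5 F 4.41 fz -0.54 flat 0.60 t 40.90
nose 182.7 lat 0.7 z 54.5 F 4.74 fz -0.05 flat 0.03 t 41.02
nose 183.7 lat 0.7 z 54.5 F 4.36 fz 0.27 flat -0.77 t 41.15
nose 184.7 lat 0.7 z 54.5 F 4.20 fz -0.99 flat 0.07 t 41.27
nose 185.7 lat 0.7 z 54.5 F 4.14 fz -0.07 flat -0.10 t 41.40
nose 186.7 lat 0.7 z 54.5 F 4.57 fz -0.15 flat -0.11 t 41.52
nose 187.7 lat 0.7 z 54.5 F 3.33 fz -0.21 flat 0.31 t 41.65
nose 188.3 lat 0.7 z 54.5 F 8.29 fz 0.75 flat 0.58 t 41.77
```

Stop found at about 188 mm. Pressing to about 10 N above the 4.4 N drag.

```bash
C="python3 chk.py 16"; python3 -m handwheel '[[[-0.8,0,0],0],[[-0.8,0,0],0]]' >/dev/null; $C; python3 -m handwheel '[[[-0.6,0,0],0],[[-0.6,0,0],0]]' >/dev/null; $C
```

```text
nose 188.7 lat 0.8 z 54.6 F 8.66 fz 1.34 flat 0.27 t 42.02
nose 188.9 lat 0.8 z 54.7 F 10.16 fz 1.79 flat -1.40 t 42.27
```

```bash
C="python3 chk.py 13.5"; python3 -m handwheel '[[[-0.8,0,0],0],[[-0.8,0,0],0]]' >/dev/null; $C && python3 -m handwheel '[[[-0.6,0,0],0],[[-0.6,0,0],0]]' >/dev/null && $C && python3 -m handwheel '[[[-0.4,0,0],0],[[-0.4,0,0],0]]' >/dev/null && $C
```

```text
nose 189.3 lat 0.9 z 54.7 F 12.51 fz 2.79 flat -0.25 t 42.52
nose 189.6 lat 1.0 z 54.8 F 15.08 fz 4.23 flat -0.45 t 42.77
```

```bash
C="python3 chk.py 90"; python3 -m handwheel '[[[0,0,0],0],[[0,0,0],0],[[0,0,0],0],[[0,0,0],0],[[0,0,0],0]]' >/dev/null; $C; python3 -m handwheel '[[[0,0,0],0],[[0,0,0],0],[[0,0,0],0],[[0,0,0],0],[[0,0,0],0]]' >/dev/null; $C
```

```text
nose 189.6 lat 0.9 z 54.8 F 14.49 fz 2.70 flat -1.15 t 43.40
nose 189.5 lat 0.9 z 54.8 F 14.51 fz 2.65 flat -0.10 t 44.02
```

```bash
python3 -m handwheel '[[[1.5,0,0],0],[[3,0,0],0],[[6,0,0],0],[[12,0,0],0],[[20,0,0],0]]' >/dev/null; python3 chk.py 90; python3 -m handwheel '[[[12,0,0],0],[[27,0,0],0],[[45,0,0],0],[[65,0,0],0],[[85,0,0],0]]' >/dev/null;  python3 chk.py 90; python3 -m handwheel '[[[20,0,0],0],[[40,0,0],0],[[60,0,0],0],[[80,0,0],0],[[95,0,0],0]]' >/dev/null;python3 chk.py 90;python3 -m handwheel '[[[20,0,0],0],[[40,0,-10],0],[[60,0,-20],0],[[80,0,-25],0],[[100,0,-25],0]]' >/dev/null; python3 chk.py 90; python3 go.py .496 .339 .06 84.4
```

```text
nose 171.3 lat 0.6 z 54.4 F 0.44 fz -1.82 flat -0.14 t 44.65
nose 84.8 lat 0.7 z 54.5 F 0.79 fz -1.23 flat 0.79 t 45.27
nose -9.9 lat 0.8 z 54.5 F -0.49 fz -1.49 flat 0.22 t 45.90
nose -110.2 lat 1.2 z 80.3 F -0.41 fz -1.09 flat 0.22 t 46.52
pos [0.6127 0.2059 0.0803] head 82.29 shift [ 116.2 -133.5   20.2] turn units -0.264 F [ 0.16 -0.43 -1.09] t 46.525 gap 0.018671531417772804 zaxis [ 0.001  0.    -1.   ]
```

```bash
python3 -m handwheel '[[[25,-30,0],0],[[55,-60,0],-0.1],[[85,-100,0],-0.2],[[116,-133,0],-0.26],[[116,-133,5],-0.26]]' >/dev/null; python3 -m handwheel '[[[0,0,10],0],[[0,0,20],0],[[0,0,20],0]]' >/dev/null; python3 go.py .496 .339 .0404 84.4
```

```text
pos [0.4957 0.3359 0.0531] head 84.29 shift [ 3.1  0.  12.7] turn units -0.014 F [ 0.1  -0.17 -1.47] t 47.525 gap 0.01887924359268818 zaxis [-0.002 -0.001 -1.   ]
```

```bash
python3 -m handwheel '[[[0,0,5],0],[[0,0,9],0],[[0,0,11],0],[[0,0,11],0]]' >/dev/null; python3 chk.py 90;python3 -m handwheel '[[[0,0,1],0],[[0,0,1],0]]' >/dev/null; python3 chk.py 90;python3 -m handwheel '[[[0,0,1],0],[[0,0,1],0]]' >/dev/null; python3 chk.py 90
```

```text
nose -224.5 lat -132.3 z 43.4 F -0.28 fz -0.66 flat -0.35 t 48.02
nose -224.7 lat -132.2 z 42.6 F 0.03 fz -1.56 flat 0.41 t 48.27
nose -224.6 lat -132.3 z 41.5 F 0.42 fz -0.37 flat 0.17 t 48.52
```

Near the table (about 1 mm to go). Touch down, release, rise.

```bash
python3 -m handwheel '[[[0,0,1],0],[[0,0,1.5],0],[[0,0,1.5],0]]' >/dev/null; python3 chk.py 90; python3 -m handwheel '[[[0,0,0],0],[[0,0,0],0],[[0,0,0],0],[[0,0,0],0],[[0,0,0],0]]' 0.2 >/dev/null; python3 -m handwheel '[[[0,0,0],0],[[0,0,0],0],[[0,0,0],0],[[0,0,0],0],[[0,0,0],0]]' 0.2; python3 -m handwheel '[[[0,0,-10],0],[[0,0,-30],0],[[0,0,-60],0],[[0,0,-100],0],[[0,0,-130],0]]'; python3 -m handwheel '[[[-30,-40,0],0],[[-30,-80,0],0],[[-30,-120,0],0],[[-30,-160,0],0],[[-30,-160,0],0]]' 
python3 - <<'E'
from h import *
a=ctrl.grab_frame("top");b=ctrl.grab_frame("side");cv2.imwrite("pics/topE.png",a[:,:,::-1]);cv2.imwrite("pics/sideE.png",b[:,:,::-1])
for n,i in(("top",a),("side",b)):
    for c in conts(i,(15,60,90),(32,255,255)):
        r=cv2.minAreaRect(c); print(n,np.round(r[0],1),np.round(r[1],1),round(r[2],1),cv2.contourArea(c))
E
```

```text
nose -224.7 lat -132.0 z 40.2 F -0.22 fz 1.78 flat -0.12 t 48.90
time_s: 50.15
tcp_pos: [0.4958, 0.3372, 0.04]
ee_rot: [0.741, 0.672, -0.0, -0.0]
ft_force: [0.3, 0.4, -0.2]
finger_gap: 0.0736
grip_force: 0.0
time_s: 50.78
tcp_pos: [0.4962, 0.3374, 0.1725]
ee_rot: [0.741, 0.672, 0.001, 0.0]
ft_force: [0.1, 0.5, 0.5]
finger_gap: 0.0736
grip_force: 0.0
time_s: 51.4
tcp_pos: [0.3317, 0.3229, 0.1706]
ee_rot: [0.74, 0.672, 0.0, -0.0]
ft_force: [-0.1, 1.0, -0.4]
finger_gap: 0.0736
grip_force: 0.0
top [264.6 341.6] [23.   7.5] 54.8 86.0
top [139.4 336.2] [107.   16.2] 50.1 283.0
top [266.5 225.5] [33.  7.] 0.0 196.0
top [310.3 225.6] [32.  21.7] 4.1 645.0
top [163.  185.1] [79.7 14.8] 5.6 1060.5
top [343.1 105.1] [23.  30.9] 43.6 630.0
top [ 65. 120.] [93.  74.5] 82.6 5335.0
side [247.5 329. ] [38. 27.] 90.0 991.5
side [193.6 214.9] [18.2 30.8] 57.5 466.5
side [  5.5 195.5] [11. 23.] 0.0 108.0
side [224.7 191.5] [ 6.1 28.3] 56.3 144.0
side [314.3 163.1] [15.8 64.9] 57.5 713.5
side [286.6 140.6] [ 6.5 44.6] 52.1 197.0
side [416.2 153.6] [91.7 45.5] 25.9 3261.5
side [169.9 121.9] [61.9 64.6] 79.5 2373.0
side [311.   20.5] [41. 40.] 90.0 902.5
side [154.   48.5] [58. 97.] 0.0 2435.5
```

The stick lies flat where it started (163,185), the blank is inside, and the bystanders haven't moved in either view. Handing in.

```bash
python3 -c "
from rig import ctrl
print(ctrl.sign_off())"
```

```text
the job is handed in; nothing more can be done
None
```

The job is handed in, verdict not shown: the blank met the stop about 188 mm in and was held at about 10 N above drag for 1.3 s, and the stick is back flat on the table; on the way the blank jammed near 109 mm (pushes up to 48 N) until a yaw wiggle freed it, and its final seating is hidden, so I could not check it by camera.

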